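# Slide the push-and-slide lock along its curved groove with a bent probe

## Robot

A 6-joint arm with a two-finger parallel gripper is mounted at the origin on a cart in front of the work surface, level with it; the furniture and walls round the work are solid. World frame = base frame: x ahead of the robot, y to its left, z up, the work surface at z = 0. Lengths are in m, angles in rad, forces in N, time in s.
With the tool pointing down it reaches from about 0.25 to 0.775 m from the base axis. Payload 4 kg.
Tool frame: the origin (TCP) lies on the centre line of the jaws, within the pads' length; the fingertips stand 22 mm ahead of it and the grasp point (between the pads) lies 3 mm ahead of it; z points along the fingers, x is the direction in which the jaws open and shut, and the axes are right-handed (so a half turn about z gives the same grasp; the last joint's range is limited). The gripper opens to 94 mm and grips with 3 to 60 N. Pads are 16 mm wide; open, the fingers measure 119 mm over their backs; the gripper's body (75 mm by 177 mm) begins 78 mm behind the grasp point.
Start: joints at [-1.304, 0.087, 1.371, -0, 1.684, -0.103], TCP at [0.199, -0.513, 0.228] pointing down, gripper open.
Joint ranges: [-3.1, 3.1], [-0.76, 2.03], [0.27, 2.55], [-1.08, 4.22], [0.17, 2.65], [-2.57, 2.57]. Speed limits (rad/s): [2.79, 2.79, 3.14, 3.14, 3.14, 3.14].

## Interface

Orientations are given as a unit quaternion [x, y, z, w].
In Python, from plant import readout, imaging, arm gives the robot as it stands.
- The arm moves only by the shell command python3 -m inch 'ROWS'. ROWS is text: rows parted by semicolons, each of 7 numbers parted by spaces: the gripper's target within -1 to 1 (fully open at 1, half-way at 0, shut at -1), then the shift along the tool's x, y, z in mm, then the turn, a rotation vector about the tool's x, y, z in degrees. A call has 1 to 20 rows; each row is the pose to reach, as a shift and turn from the pose commanded when the call began, along the tool's axes at that moment; what a row does not reach only later rows make up. A row lasts 1/8 s, in which the tool goes at most 62.5 mm and 10.7 degrees, less where a joint would pass 70% of its speed; a pose out of reach is approached as far as the arm can. A call with a gripper value outside its range is refused whole. The fingers move at their own pace and stop on an object; the grip force is fixed at half the most. Time passes only in rows, so rows that repeat a pose let the fingers close. It gives the time, the measured TCP pose, the force and the opening at its end, in the units of the state.
- readout.sense(): the state, without advancing time (a new reading comes with each control period).
- imaging.snapshot(name): name is "scene" or "top" or "wrist"; returns the picture (480x640x3 uint8, red, green, blue); there is no depth.
- imaging.calibration(name): a dict with "fx", "fy", "cx", "cy" (pixels), "origin" and "orientation" of the camera in the world; the wrist camera has in their place "mount" (4x4, takes a point from camera to tool coordinates, whose origin is the TCP and whose axes are the tool frame's). Camera axes: x right, y down, z forward; pixel columns grow to the right and rows downward; lengths in m; the calibration is good to about 2 mm. A picture is of the moment at which its call begins: read the wrist's pose just before it. calibration takes no time and is no camera call.
- arm.finish_job(): hands the job in, once; it reports no verdict.
The state is a dict: "time": time; "joint_positions": joint angles; "joint_vel": joint speeds; "joint_efforts": joint torques, N m; "tool_pos": TCP position; "ee_rot": TCP orientation; "wrist_force": force on the tool from outside, world axes, zero at the start; "torque": the same for the moment, N m; "grip_width": finger opening in m.
Only numpy, scipy, OpenCV 4.12 (cv2) and the standard library are available. Lean on these libraries where they do the work, as an engineer would, in place of code of your own. Each camera call takes 0.05 s, during which the arm holds its last target.

## Task

Take the bent-tip probe from its stand and use its tip to slide the orange locking bar slowly along the curved groove, from the red end all the way into the green end: put the tip into the slot behind the bar, press the spring floor of the groove down firmly but gently so that the bar drops clear of the low lips, and keep it pressed while you push. Then lift the probe out so that the bar springs up and locks in the green end, and lay the probe back in its stand. Only the probe may touch the track and the bar, and leave the other things on the bench alone.

Things in the scene. Friction and masses are not known exactly. Their poses are not given: they have to be found in the camera images.
- track: Fixed lock track: grey base plate 140x315x8 mm with a curved groove. Origin on the bench under its middle, z up, y red to green end. Groove centre line: arc of radius 140 mm about x=-115, y=0 mm of this frame; angle a there is from +x towards +y: red end wall at a=-58, green end wall at +47.5 deg. Groove 32 mm wide inside, 46 outside; lips leave an open slot 16 mm wide, their tops 43 mm high.
- track_floor (a joint): How far the groove's black sprung floor is pressed, m: 0 = up (top 22 mm above bench), 0.008 = on its hard stop (14 mm). It sinks level, as one piece, wherever pressed: yields at 2.5 N, 0.5 N more per mm, with some damping. The bar rides on it: it passes under the low lips only while the floor is down by over about 4 mm (6 mm is good), and rises again when the floor is let go.
- bar: Loose orange locking bar in the groove, an arc 60 mm long, 25 wide, 14 high, about 60 g, caught under the lips (cannot be lifted out). Origin: its centre, 29 mm above the bench when up; y along the groove to the green end. Starts in the red pocket, middle at about a=-33.5 deg, ends 12.3 deg either side; locked when its middle is at a=+31.7 to +35.3 deg (wall) and it has risen.
- entry (a point): Fixed point behind the bar: on the groove's centre line at a=-52 deg, 22 mm above the bench (top of the raised floor); axes as the track's. About 28 mm of the slot's length is free here between the red end wall and the bar. Undersides of the lips: 38 mm high in both end pockets (red, green), 32.5 mm in between (low bare metal lips, a=-19.5 to +19.5 deg).
- locked (a point): Fixed point in the green pocket at a=33.5 deg, 29 mm above the bench: where the bar's centre belongs; axes as the track's.
- probe_grip (a point): Middle of the probe's blue handle, a bar 110 mm long (x), 14 wide (y), 20 high (z). Beyond its -x end an 8 mm steel rod runs straight 20 mm, then bends 60 deg down (to -z) for its last 50 mm: with the handle's -x end lowered 30 deg that part is upright. About 90 g. It lies level in its stand, x roughly away from the robot, the tip hanging on the robot's side.
- probe_tip (a point): Centre of the 4 mm radius ball that ends the probe, 100 mm along -x and 43 mm along -z from the handle's middle; axes as the probe's.
- rest: Probe's grey stand, fixed: base 120x75x8 mm, two cradles 10 mm thick, 45 mm either side of the middle along x, 90 mm high, 55 mm over all in y; each open at the top, level floor 65 mm above the bench, about 20 mm wide, arms flaring to 39 mm. Origin on the bench under its middle; x along the probe. Stowed, the handle's middle is 75 mm above the origin; 80 mm free between the cradles for fingers.
- tip_box: Blue pipette tip box, 68 x 112 x 68 mm, loose bystander; origin under its middle.
- petri_dish: Petri dish with lid, 89 mm across, 16 mm high, loose bystander; origin under its middle.
- reagent_blue: White bottle with blue cap, 48 mm across, 95 mm high, loose bystander; origin under its middle.
- slide_box: White and green slide box, 58 x 80 x 24 mm, loose bystander; origin under its middle.
- timer: White timer with three keys, 64 x 68 x 18 mm, loose bystander; origin under its middle.
- marker: Blue and white marker pen, 135 mm long, 17 mm thick, loose bystander; origin under its middle.
Not all that is in view belongs to the job. Leave any pink look-alike of the part that bears probe_grip alone.

How it is judged:
On the way, in this order (a step that is already met when the one before it is completed fails the run):
1. the probe's tip presses the spring floor down in the red pocket, behind the bar (value of joint track_floor above 0.003 m and z of probe_tip in the frame of track below 0.03 m and y of probe_tip in the frame of track below -0.075 m and y of bar in the frame of track below -0.05 m), for 0.1 s.
2. the bar is under the low lips, pushed by the tip, with the floor held down (y of bar in the frame of track between -0.04 and 0.04 m and value of joint track_floor above 0.003 m and z of probe_tip in the frame of track below 0.03 m and horizontal distance between probe_tip and bar below 0.06 m), for 0.1 s.
3. the bar is in the green pocket and has sprung up, the probe is out of the slot (y of bar in the frame of track between 0.0715 and 0.084 m and z of bar in the frame of track between 0.0275 and 0.0315 m and value of joint track_floor below 0.0012 m and z of probe_tip in the frame of track above 0.035 m), for 0.2 s.
At the end, for the whole second after the job is handed in: The bar is in the green pocket (71.5 to 84 mm along the track's y) and risen (centre 27.5 to 31.5 mm high, floor pressed under 1.2 mm); the probe lies level (0.2 rad) in its stand, handle's middle 70 to 81 mm high and within 25 mm of the stand's middle, released; both at rest (y of bar in the frame of track between 0.0715 and 0.084 m and z of bar in the frame of track between 0.0275 and 0.0315 m and value of joint track_floor below 0.0012 m and height (world z) of probe_grip between 0.07 and 0.081 m and horizontal distance between probe_grip and rest below 0.025 m and angle between probe_grip's own z axis and vertical below 0.2 rad and linear speed of each of probe, bar below 0.03 m/s and contact force between the fingers and probe below 0.2 N); the robot touches nothing.
It fails at once if the bar is flung: faster than 0.15 m/s under way (linear speed of bar above 0.15 m/s and value of joint track_floor above 0.003 m).
It fails at once if the probe is forced against the track with more than 30 N (contact force between probe and track above 30 N).
It fails at once if the hand or fingers touch the track or the bar (contact force between any of the fingers, the arm and track above 1 N or contact force between any of the fingers, the arm and bar above 1 N).
It fails at once if a bystander on the bench is pushed 20 mm out of its place (distance of any of tip_box, petri_dish, reagent_blue, slide_box, timer, marker from where it was at the start of the episode above 0.02 m).
It also fails if it takes over 72 s, if anything falls off the work surface, if the arm or the gripper's body presses on something with over 40 N, if the wrist force passes 120 N, or if a joint passes its speed limit or range.

## Working session

There is one attempt and no reset: what is moved stays moved. The work goes in short steps, Python scripts to look and compute and a shell command to move; the robot and the scene stay as the last step left them, time stands still between calls to the robot, and variables do not carry over. Pictures are saved under pics/ and viewed, and the job is handed in when it is done.

```bash
ls; mkdir -p pics; python3 - <<'E'
from plant import readout, imaging, arm
import cv2
print(readout.sense())
for n in ("scene","top","wrist"):
    c=imaging.calibration(n); print(n,c)
    cv2.imwrite(f"pics/{n}0.png",cv2.cvtColor(imaging.snapshot(n),cv2.COLOR_RGB2BGR))
E
```

```text
pics
{'time': 0.0, 'joint_positions': array([-1.30409640e+00,  8.79083524e-02,  1.37221552e+00, -1.02329989e-05,
        1.68359211e+00, -1.03096164e-01]), 'joint_vel': array([-0.00014208, -0.00043738,  0.00065383,  0.00142966,  0.00012843,
       -0.00122324]), 'joint_efforts': array([ 1.52938833e-04, -3.40173090e+01, -3.02429938e+01,  7.16533419e-02,
        3.28387355e-02, -1.61808098e-04]), 'tool_pos': array([ 0.19864831, -0.51234636,  0.22634927]), 'ee_rot': array([ 8.25052337e-01, -5.65055319e-01, -8.12831228e-04, -6.82982372e-04]), 'wrist_force': array([-0.63955528, -0.51426321, -0.28870516]), 'torque': array([-0.02480759,  0.01382026,  0.02606198]), 'grip_width': 0.09387881254901267}
scene {'fx': 571.0670502456974, 'fy': 571.0670502456974, 'cx': 309.93412126404525, 'cy': 241.32225610422972, 'origin': array([ 0.00871726, -1.16741484,  0.94000193]), 'orientation': array([ 0.85757762, -0.22797158,  0.10705344, -0.44847425])}
top {'fx': 488.93211649173196, 'fy': 488.93211649173196, 'cx': 322.1478454022112, 'cy': 248.62308886932732, 'origin': array([-0.05709911, -0.01166208,  1.60303128]), 'orientation': array([-0.65393374,  0.72939289, -0.14836757,  0.13543905])}
wrist {'fx': 394.6808114349722, 'fy': 394.6808114349722, 'cx': 314.44144405411635, 'cy': 234.0911707461887, 'mount': array([[ 9.99999169e-01, -1.04641163e-03,  7.53022698e-04,
        -1.12290457e-03],
       [ 8.43823501e-04,  9.72873043e-01,  2.31338131e-01,
        -6.74878425e-02],
       [-9.74670394e-04, -2.31337304e-01,  9.72873117e-01,
        -1.57547444e-01],
       [ 0.00000000e+00,  0.00000000e+00,  0.00000000e+00,
         1.00000000e+00]])}
```

View pics/scene0.png

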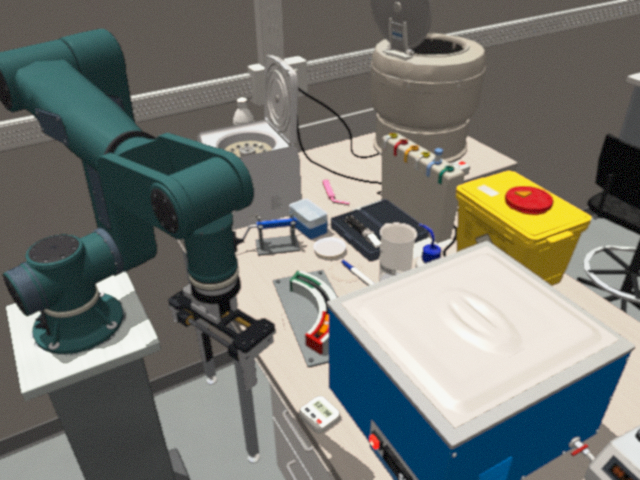

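View pics/top0.png

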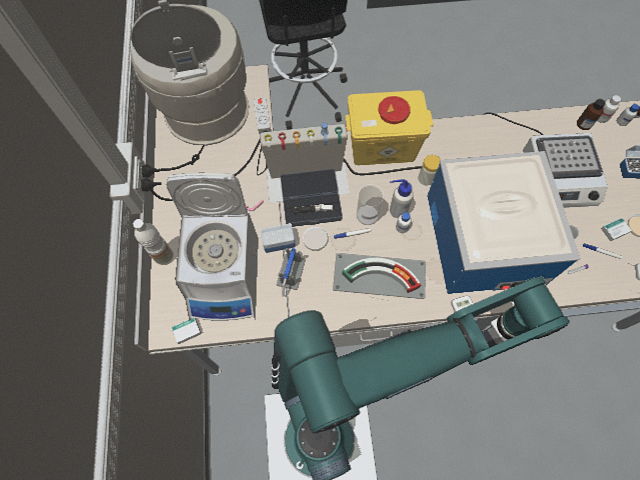

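View pics/wrist0.png

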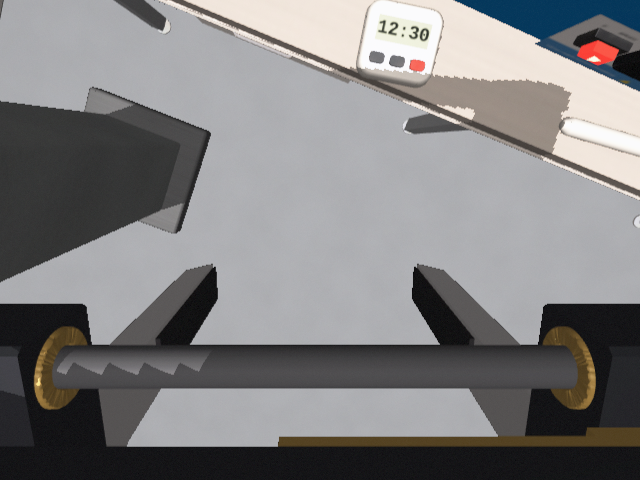

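The scene camera shows the track near (315,320) with its red end nearest that camera. The blue probe is in its grey stand at (275,228), and a pink look-alike lies at (332,190). In the top view these are at (380,275), (290,268) and (255,205). The blue-handled item in the grey stand fits the description. I'll enlarge crops to confirm it.

```bash
python3 - <<'E'
import cv2
a=cv2.imread("pics/top0.png")
cv2.imwrite("pics/c1.png",cv2.resize(a[190:310,240:440],None,fx=4,fy=4,interpolation=cv2.INTER_CUBIC))
b=cv2.imread("pics/scene0.png")
cv2.imwrite("pics/c2.png",cv2.resize(b[170:380,230:380],None,fx=2.8,fy=2.8,interpolation=cv2.INTER_CUBIC))
E
```

```text
(no output)
```

View pics/c1.png

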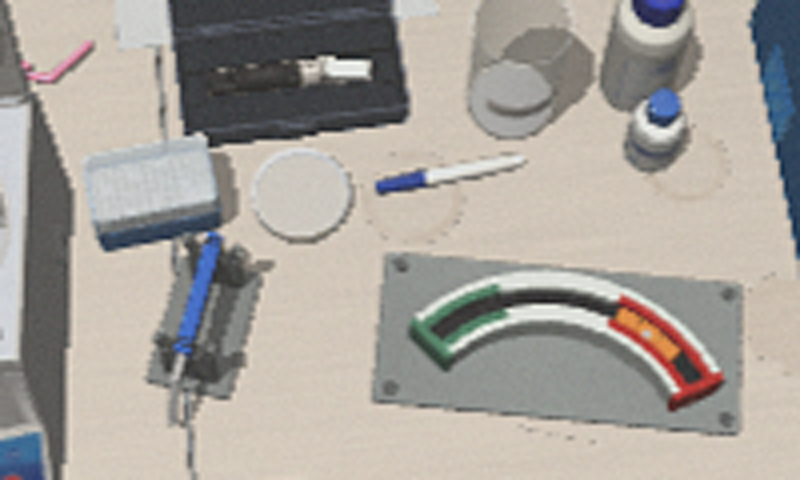

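View pics/c2.png

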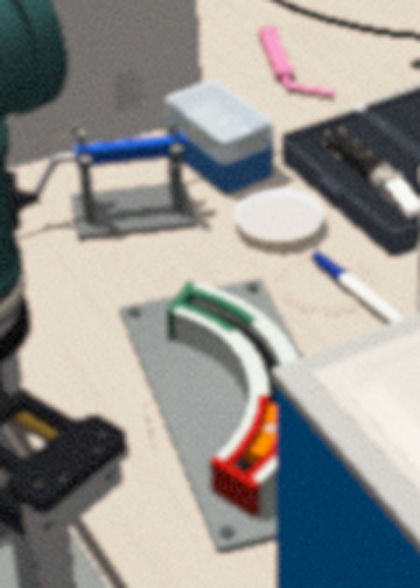

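The crops confirm it. The blue handle lying in the grey stand, with its steel tip towards the robot, is the probe. The pink bent piece at crop (60,65) is the decoy. Next I'll get coarse positions.

```bash
cat > h.py <<'E'
import numpy as np, cv2
from scipy.spatial.transform import Rotation as R
from plant import readout, imaging
def cam(name,s=None):
    c=imaging.calibration(name)
    if name=="wrist":
        s=s or readout.sense()
        Rt=R.from_quat(s['ee_rot']).as_matrix(); M=c['mount']
        return c, Rt@M[:3,:3], Rt@M[:3,3]+s['tool_pos']
    return c, R.from_quat(c['orientation']).as_matrix(), np.array(c['origin'])
def ray(C,uv,z):
    c,Rm,o=C; uv=np.atleast_2d(uv).astype(float)
    d=np.c_[(uv[:,0]-c['cx'])/c['fx'],(uv[:,1]-c['cy'])/c['fy'],np.ones(len(uv))]@Rm.T
    return o+d*((z-o[2])/d[:,2])[:,None]
def proj(C,P):
    c,Rm,o=C; q=(np.atleast_2d(P)-o)@Rm
    return np.c_[c['fx']*q[:,0]/q[:,2]+c['cx'],c['fy']*q[:,1]/q[:,2]+c['cy']]
def snap(name,f):
    s=readout.sense(); im=cv2.cvtColor(imaging.snapshot(name),cv2.COLOR_RGB2BGR); cv2.imwrite("pics/"+f,im)
    return s,im
E
python3 - <<'E'
from h import *
C=cam("top")
f=lambda p:np.array(p)/4.+[240,190]
print(ray(C,f([[388,252],[740,285],[738,433],[374,402]]),.008))
print("handle ends",ray(C,f([[214,238],[184,352]]),.08))
print("tip",ray(C,f([[175,420]]),.03))
s=readout.sense(); print(R.from_quat(s['ee_rot']).as_matrix())
E
```

```text
[[ 0.59991121 -0.13021525  0.008     ]
 [ 0.53498536 -0.43318903  0.008     ]
 [ 0.40190809 -0.40575968  0.008     ]
 [ 0.46312562 -0.10162602  0.008     ]]
handle ends [[0.59913924 0.02001395 0.08      ]
 [0.49982927 0.05336806 0.08      ]]
tip [[0.45845122 0.06782799 0.03      ]]
[[ 3.61461627e-01 -9.32386883e-01 -4.38370750e-04]
 [-9.32385534e-01 -3.61461854e-01  1.59507890e-03]
 [-1.64568495e-03 -1.67829270e-04 -9.99998632e-01]]
```

Rough estimates: the grip is near (0.55, 0.037), with the probe yawed about -18°. The track centre is near (0.50, -0.268). I'll move the wrist camera to view both.

```bash
python3 -m inch '1 -10 -15 -30 0 0 -10; 1 -30 -40 -60 0 0 -20; 1 -50 -70 -74 0 0 -30; 1 -75 -105 -74 0 0 -40; 1 -100 -140 -74 0 0 -50; 1 -125 -175 -74 0 0 -60; 1 -150 -210 -74 0 0 -70; 1 -175 -250 -74 0 0 -80; 1 -195 -285 -74 0 0 -90; 1 -215 -315 -74 0 0 -100; 1 -235 -345 -74 0 0 -110; 1 -255 -375 -74 0 0 -120; 1 -268 -394 -74 0 0 -130; 1 -268 -394 -74 0 0 -140; 1 -268 -394 -74 0 0 -140; 1 -268 -394 -74 0 0 -140'; python3 - <<'E'
from h import *
snap("wrist","w1.png"); s=readout.sense(); print(s['tool_pos'],s['joint_positions'])
E
```

```text
time: 2.15
tool_pos: [0.4691, -0.1207, 0.3013]
ee_rot: [0.814, 0.581, -0.0, -0.0]
wrist_force: [0.8, 0.1, 0.1]
grip_width: 0.0938
[ 0.4691252  -0.12079258  0.30137265] [-3.69067320e-01 -6.20816924e-02  1.37661273e+00 -7.55493038e-05
  1.82716546e+00 -1.60898756e+00]
```

View pics/w1.png

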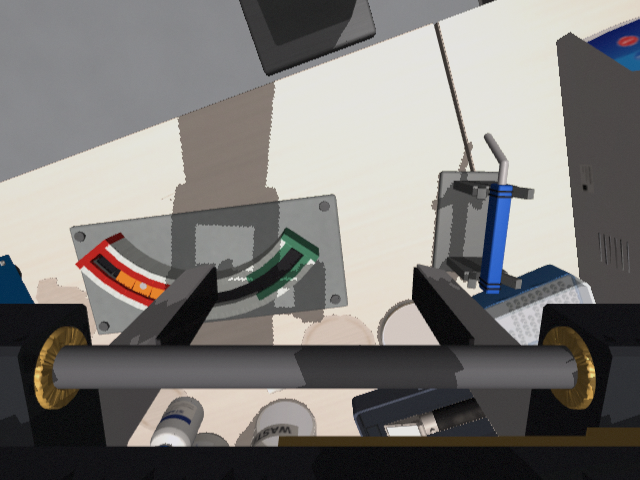

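The wrist view shows the track at (80-345, 195-335) and the blue handle from (503,188) to (491,293). The bent rod runs up to (487,137). I'll measure with colour masks.

```bash
python3 - <<'E'
from h import *
im=cv2.imread("pics/w1.png"); C=cam("wrist")
hsv=cv2.cvtColor(im,cv2.COLOR_BGR2HSV)
m=cv2.inRange(hsv,(105,150,80),(125,255,255)); m[:, :470]=0; m[:,530:]=0; m[310:]=0;m[:150]=0
n,l,st,ce=cv2.connectedComponentsWithStats(m); i=1+np.argmax(st[1:,4]); print(st[i])
cs,_=cv2.findContours((l==i).astype('uint8'),0,1); r=cv2.minAreaRect(cs[0]); b=cv2.boxPoints(r); print(b)
for z in (.085,.065): print(z,ray(C,b,z).round(4).tolist())
print("stand",ray(C,[[441,171],[433,272],[0.5*(441+433),0.5*(171+272)]],.008).round(4))
g=cv2.inRange(hsv,(0,0,90),(179,60,190)); 
crop=cv2.resize(im[110:320,400:600],None,fx=3,fy=2.85,interpolation=cv2.INTER_CUBIC) if 0 else cv2.resize(im[120:320,410:560],None,fx=3,fy=3,interpolation=cv2.INTER_CUBIC)
cv2.imwrite("pics/c3.png",crop)
cv2.imwrite("pics/c4.png",cv2.resize(im[185:345,60:360],None,fx=2.66,fy=2.66,interpolation=cv2.INTER_CUBIC))
E
```

```text
[ 487  198   24   86 1172]
[[486.26883 282.78943]
 [496.77664 196.39172]
 [510.35953 198.0437 ]
 [499.8517  284.4414 ]]
0.085 [[0.5939, 0.0194, 0.085], [0.512, 0.049, 0.085], [0.5178, 0.0608, 0.085], [0.6001, 0.0319, 0.085]]
0.065 [[0.6039, 0.0257, 0.065], [0.5177, 0.0568, 0.065], [0.5237, 0.0693, 0.065], [0.6104, 0.0388, 0.065]]
stand [[ 0.4849  0.0261  0.008 ]
 [ 0.5982 -0.0137  0.008 ]
 [ 0.5399  0.0068  0.008 ]]
```

View pics/c3.png

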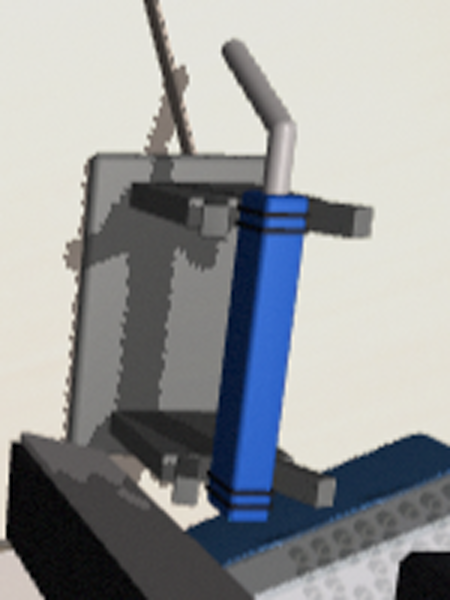

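View pics/c4.png

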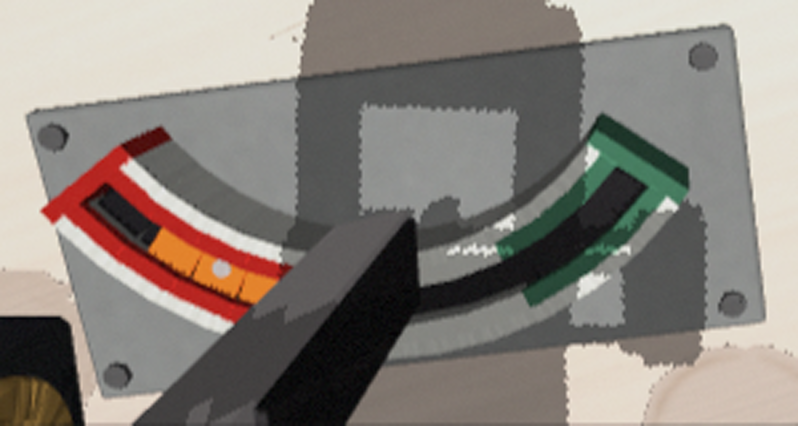

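```bash
python3 -m inch '1 50 5 0 0 0 0; 1 100 10 0 0 0 0; 1 150 20 20 0 0 0; 1 176 27 50 0 0 0; 1 176 27 50 0 0 0; 1 176 27 50 0 0 0'; python3 - <<'E'
from h import *
s,im=snap("wrist","w2.png"); print(s['tool_pos'],s['ee_rot'])
E
```

```text
time: 2.95
tool_pos: [0.5516, 0.0365, 0.2523]
ee_rot: [0.814, 0.581, 0.0, 0.0]
wrist_force: [0.5, 0.4, -0.2]
grip_width: 0.0943
[0.55156095 0.03648979 0.25234303] [8.13591657e-01 5.81436462e-01 9.30864755e-05 4.96946307e-04]
```

View pics/w2.png

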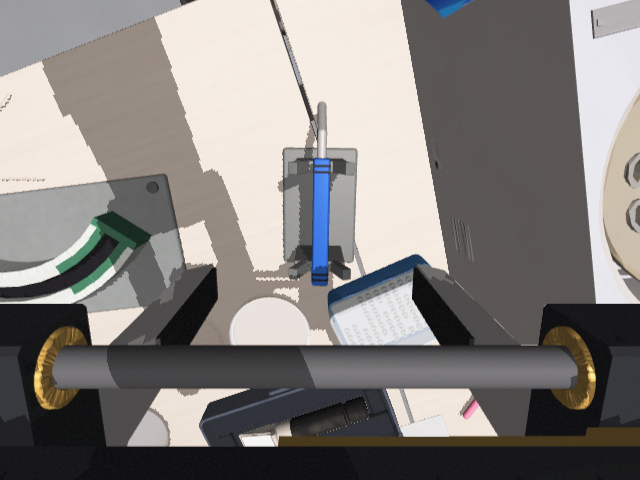

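The handle is centred at column 321, rows 157-285, nearly aligned with the tool.

```bash
python3 - <<'E'
from h import *
im=cv2.imread("pics/w2.png"); s=readout.sense(); C=cam("wrist",s)
hsv=cv2.cvtColor(im,cv2.COLOR_BGR2HSV)
m=cv2.inRange(hsv,(100,130,60),(130,255,255)); m[:, :300]=0; m[:,340:]=0; m[290:]=0;m[:145]=0
m=cv2.morphologyEx(m,cv2.MORPH_CLOSE,np.ones((9,3),np.uint8))
ys,xs=np.nonzero(m); print(ys.min(),ys.max())
for y in (170,200,230,250,270,280): r=xs[ys==y]; print(y,r.min(),r.max())
def mid(y): r=xs[ys==y]; return (r.min()+r.max())/2+.5
P=ray(C,[[mid(165),ys.min()],[mid(260),ys.max()+1]],.085); print(P)
ctr=P.mean(0); d=P[1]-P[0]; print("len",np.linalg.norm(d),"ctr",ctr,"yaw",np.degrees(np.arctan2(d[1],d[0])))
Rt=R.from_quat(s['ee_rot']).as_matrix(); print("tool y yaw",np.degrees(np.arctan2(Rt[1,1],Rt[0,1])))
T=np.array([ctr[0],ctr[1],.075]); print("shift tool mm",1e3*Rt.T@(T-s['tool_pos']))
print("stand base",ray(C,[[284,149],[357,150]],.008))
print("tip",ray(C,[[322,105]],.035))
E
```

```text
158 289
170 313 329
200 313 328
230 313 328
250 312 328
270 312 327
280 312 326
[[0.50457616 0.05964925 0.085     ]
 [0.61199394 0.02183359 0.085     ]]
len 0.11387977638108945 ctr [0.55828505 0.04074142 0.085     ] yaw -19.39425220338458
tool y yaw -18.92220583544874
shift tool mm [  6.35712037   4.29516601 178.08594646]
stand base [[0.48772933 0.02720169 0.008     ]
 [0.512319   0.09574015 0.008     ]]
tip [[0.4623471  0.07530781 0.035     ]]
```

```bash
python3 -m inch '0.3 6.5 2.4 50 0 0 0.5; 0.3 6.5 2.4 100 0 0 0.5; 0.3 6.5 2.4 140 0 0 0.5; 0.3 6.5 2.4 160 0 0 0.5; 0.3 6.5 2.4 174 0 0 0.5; 0.3 6.5 2.4 174 0 0 0.5;0.3 6.5 2.4 174 0 0 0.5'; python3 - <<'E'
from h import *
s,im=snap("wrist","w3.png"); print(s['tool_pos'],s['ee_rot'])
E
```

```text
time: 3.88
tool_pos: [0.5571, 0.0424, 0.0793]
ee_rot: [0.816, 0.578, 0.001, 0.001]
wrist_force: [-0.5, 0.1, -0.4]
grip_width: 0.0609
[0.55705111 0.04236841 0.07926086] [0.81585615 0.57825278 0.00121955 0.00098395]
```

View pics/w3.png

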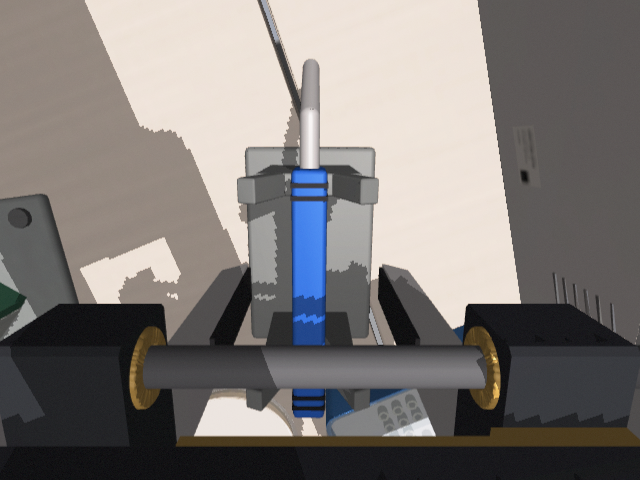

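The handle runs down column 309, between the open fingers at 235 and 395, so it is roughly centred. Closing now.

```bash
python3 -m inch '-1 0 0 0 0 0 0;-1 0 0 0 0 0 0;-1 0 0 0 0 0 0;-1 0 0 0 0 0 0;-1 0 0 0 0 0 0;-1 0 0 0 0 0 0'; python3 -m inch '-1 0 0 -15 0 0 0;-1 0 0 -40 0 0 0;-1 0 0 -70 0 0 0;-1 0 0 -70 0 0 0;-1 0 0 -70 0 0 0'; python3 - <<'E'
from h import *
s,im=snap("wrist","w4.png"); print(s['tool_pos'],s['ee_rot'],s['joint_positions'])
E
```

```text
time: 4.68
tool_pos: [0.5559, 0.0426, 0.0774]
ee_rot: [0.816, 0.578, -0.0, 0.0]
wrist_force: [-0.4, -0.9, 0.6]
grip_width: 0.0134
time: 5.3
tool_pos: [0.5556, 0.0428, 0.1468]
ee_rot: [0.816, 0.579, -0.0, -0.0]
wrist_force: [-0.4, -0.7, -0.7]
grip_width: 0.0135
[0.55555343 0.04276541 0.14682019] [ 8.15676133e-01  5.78508640e-01 -3.63442137e-04 -2.59439383e-04] [-2.49172780e-02  1.33174599e-01  1.48077832e+00 -1.95408739e-05
  1.52853261e+00 -1.25871484e+00]
```

View pics/w4.png

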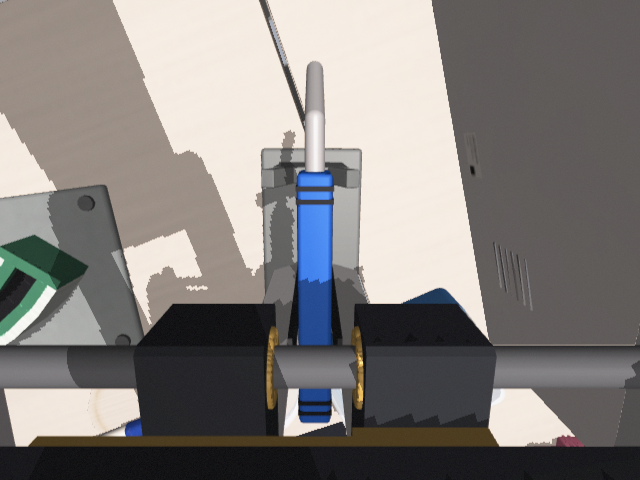

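The probe is held, and its tip ball is at about (314,66). Now I'll check the tip's projection and fit the track from w1 (plate corners).

```bash
python3 - <<'E'
from h import *
c=imaging.calibration("wrist"); M=c['mount']
C=(c,M[:3,:3],M[:3,3])
for t in ([0,-.099,.0454],[0,-.099,.0414],[0,-.103,.0454]): print(t,proj(C,t))
# track
Rt=R.from_quat([.814,.581,0,0]).as_matrix()
s=dict(tool_pos=np.array([.46913,-.12079,.30137]),ee_rot=np.array([.8137,.5813,0,0]))
Cw=cam("wrist",s)
px=np.array([[70.2,227.1],[335.6,194.4],[347.6,306],[99.5,334.6]])
P=ray(Cw,px,.008); print(P.round(4)); print("ctr",P.mean(0))
print("side lengths",[round(float(np.linalg.norm(P[i]-P[(i+1)%4])),4) for i in range(4)])
d=(P[1]-P[0])+(P[2]-P[3]); print("y dir yaw",np.degrees(np.arctan2(d[1],d[0])))
E
```

```text
[0, -0.099, 0.0454] [[311.74192162  70.93812232]]
[0, -0.099, 0.0414] [[311.67491796  69.48211893]]
[0, -0.103, 0.0454] [[311.72168525  62.01585166]]
[[ 0.4069 -0.4007  0.008 ]
 [ 0.4713 -0.0949  0.008 ]
 [ 0.6067 -0.1241  0.008 ]
 [ 0.5426 -0.4293  0.008 ]]
ctr [ 0.50688622 -0.26224042  0.008     ]
side lengths [0.3124, 0.1384, 0.3119, 0.1386]
y dir yaw 78.12353624275512
```

The track fit is consistent: side lengths are 312 and 138 mm, the centre is (0.507, -0.262), and its y axis points at 78.1°. Before choosing a push yaw I'll locate the blue bath and the tall items near the red end.

```bash
python3 - <<'E'
from h import *
T=cam("top"); S=cam("scene")
a=cv2.imread("pics/top0.png"); cv2.imwrite("pics/c5.png",cv2.resize(a[130:320,330:600],None,fx=2.9,fy=2.9,interpolation=cv2.INTER_CUBIC))
def tri(pt,ps):
    A=[];b=[]
    for C,p in((T,pt),(S,ps)):
        o=C[2]; d=ray(C,p,0)[0]-o; d/=np.linalg.norm(d); Q=np.eye(3)-np.outer(d,d); A.append(Q);b.append(Q@o)
    x=np.linalg.solve(sum(A),sum(b)); return x, [proj(C,x)[0].round(1) for C in (T,S)]
print("scene left corner z=0",ray(S,[332,384],0))
print("top front-left bottom",ray(T,[447,291],0))
print("lid left corner tri",tri([429,162],[486,248]),)
print("lid front-left",tri([442,262],[330,300]))
E
```

```text
scene left corner z=0 [[ 4.28257254e-01 -4.70609514e-01 -1.11022302e-16]]
top front-left bottom [[ 0.42136037 -0.48944864  0.        ]]
lid left corner tri (array([ 0.8187501 , -0.46485081,  0.20371598]), [array([429.3, 161. ]), array([484.6, 248.9])])
lid front-left (array([ 0.45082332, -0.43305305,  0.1987745 ]), [array([441.9, 263.6]), array([332.1, 298.7])])
```

View pics/c5.png

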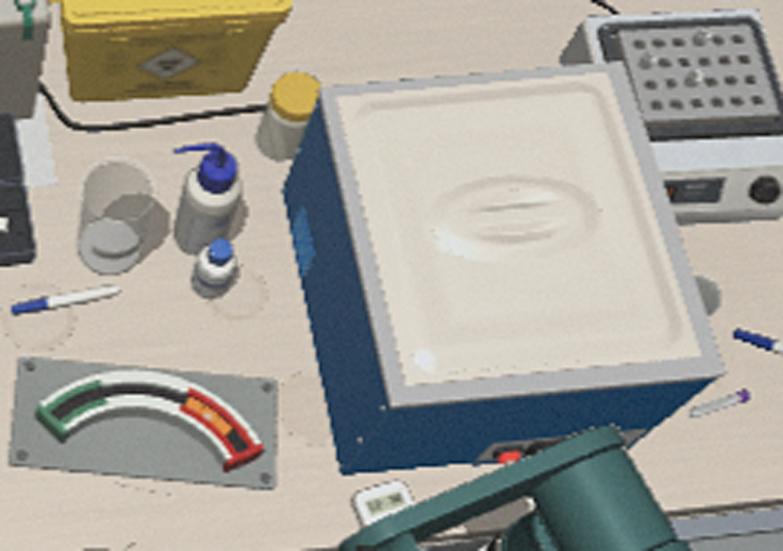

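```bash
python3 - <<'E'
from h import *
T=cam("top"); S=cam("scene")
def tri(pt,ps):
    A=[];b=[]
    for C,p in((T,pt),(S,ps)):
        o=C[2]; d=ray(C,p,0)[0]-o; d/=np.linalg.norm(d); Q=np.eye(3)-np.outer(d,d); A.append(Q);b.append(Q@o)
    x=np.linalg.solve(sum(A),sum(b)); return x, [proj(C,x)[0].round(1) for C in (T,S)]
print("front-left lid",tri([464,268],[330,297]))
print("back-left lid",tri([441,160],[487,250]))
print("back-left base",ray(T,[428,195],0))
print("washbottle top",ray(T,[403,184],.17),"beaker top",ray(T,[370,192],.12),ray(T,[368,213],0))
E
```

```text
front-left lid (array([ 0.41437935, -0.48009546,  0.2517891 ]), [array([464.1, 266.8]), array([328.4, 297.9])])
back-left lid (array([ 0.79754711, -0.49388375,  0.22945423]), [array([440.7, 161.2]), array([488.7, 248.9])])
back-left base [[ 0.79926062 -0.49715589  0.        ]]
washbottle top [[ 0.75948343 -0.3699936   0.17      ]] beaker top [[ 0.76898536 -0.26322113  0.12      ]] [[ 0.74908142 -0.26332137  0.        ]]
```

The bath's left face is at about y = -0.48, top 0.25 m, so a push yaw near -5° clears it. I'll take a level close view of the track with the probe in hand.

```bash
python3 -m inch '-1 -10 0 -50 0 0 0;-1 -50 10 -100 0 0 0;-1 -100 20 -103 0 0 -2;-1 -150 30 -103 0 0 -4;-1 -200 40 -103 0 0 -7;-1 -250 50 -103 0 0 -7;-1 -290 56 -103 0 0 -7;-1 -303 57.5 -103 0 0 -7;-1 -303 57.5 -103 0 0 -7;-1 -303 57.5 -103 0 0 -7'; python3 - <<'E'
from h import *
s,im=snap("wrist","w5.png"); print(s['tool_pos'],s['ee_rot'],s['time'])
np.save("s5.npy",np.r_[s['tool_pos'],s['ee_rot']])
E
```

```text
time: 6.6
tool_pos: [0.5103, -0.2609, 0.2501]
ee_rot: [0.778, 0.628, 0.0, -0.001]
wrist_force: [1.2, -0.7, 0.1]
grip_width: 0.0138
[ 0.51029277 -0.26089677  0.25011342] [ 7.78391696e-01  6.27778691e-01  1.73001017e-04 -5.02779417e-04] 6.6
```

View pics/w5.png

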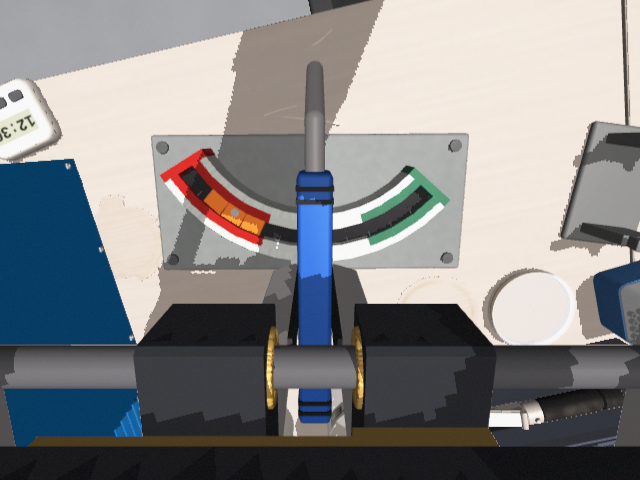

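Track corners are near (152,137), (468,133), (459,268) and (168,268), with the bar at about (235,212). I'll refine the corners by fitting lines to the plate edges.

```bash
python3 - <<'E'
from h import *
im=cv2.imread("pics/w5.png"); v=np.load("s5.npy"); s=dict(tool_pos=v[:3],ee_rot=v[3:]); C=cam("wrist",s)
g=cv2.GaussianBlur(im,(3,3),0).astype(float)
# plate vs bench: use (R-B) - bench is warm, plate neutral
w=g[...,2]-g[...,0]
def edge(p0,p1,nrm,n=40):
    p0,p1,nrm=map(lambda q:np.array(q,float),(p0,p1,nrm)); out=[]
    for t in np.linspace(.05,.95,n):
        p=p0+t*(p1-p0); k=np.arange(-7,7.01,.25); q=p+k[:,None]*nrm
        val=cv2.remap(w.astype(np.float32),q[:,0].astype(np.float32)[None],q[:,1].astype(np.float32)[None],cv2.INTER_LINEAR)[0]
        d=np.gradient(val); j=np.argmax(np.abs(d))
        if abs(d[j])>.6 : out.append(q[j])
    out=np.array(out,np.float32)
    l=cv2.fitLine(out,cv2.DIST_HUBER,0,.01,.01).ravel()
    r=np.abs((out-l[2:])@np.array([-l[1],l[0]])); print(len(out),"resid med",np.median(r).round(2))
    return l
tl,tr,br,bl=(152,136),(468,133),(459,267),(168,268)
L=[edge(tl,tr,(0,1)),edge(tr,br,(1,0)),edge(br,bl,(0,1)),edge(bl,tl,(1,0))]
def X(a,b):
    A=np.c_[a[:2],-b[:2]]; t=np.linalg.solve(A,b[2:]-a[2:]); return a[2:]+t[0]*a[:2]
px=np.array([X(L[3],L[0]),X(L[0],L[1]),X(L[1],L[2]),X(L[2],L[3])]); print(px.round(1))
P=ray(C,px,.008); c=P.mean(0); d=(P[1]-P[0])+(P[2]-P[3]); yaw=np.degrees(np.arctan2(d[1],d[0]))
print("ctr",c,"yaw_y",yaw,[round(float(np.linalg.norm(P[i]-P[(i+1)%4])),4) for i in range(4)])
np.save("track.npy",[c[0],c[1],np.radians(yaw-90)])
th=np.radians(yaw-90); Rz=R.from_euler('z',th).as_matrix()
def tw(x,y,z): return Rz@np.array([x,y,z])+[c[0],c[1],0]
def arc(a,r=.14,z=.043): a=np.radians(a); return tw(-.115+r*np.cos(a),r*np.sin(a),z)
o=im.copy()
for r in (.117,.132,.148,.163):
    q=np.array([proj(C,arc(a,r))[0] for a in np.linspace(-58,47.5,60)]); cv2.polylines(o,[np.int32(q*8)],False,(255,0,255),1,cv2.LINE_AA,3)
cv2.imwrite("pics/c6.png",cv2.resize(o[120:280,140:480],None,fx=2.35,fy=2.35,interpolation=cv2.INTER_CUBIC))
E
```

```text
37 resid med 0.17
40 resid med 0.26
33 resid med 0.36
40 resid med 0.22
[[150.3 134.5]
 [468.4 133. ]
 [457.5 267.1]
 [163.4 269.1]]
ctr [ 0.50591126 -0.26357968  0.008     ] yaw_y 78.05895783953963 [0.3123, 0.1379, 0.3124, 0.1387]
```

View pics/c6.png

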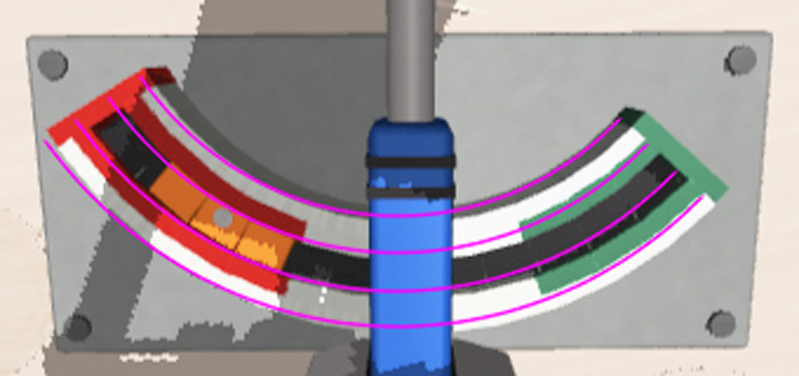

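```bash
cat > ov.py <<'E'
from h import *
def overlay(im,C,trk,box,f,out,zl=.043):
    x0,y0,x1,y1=box
    o=cv2.resize(im[y0:y1,x0:x1],None,fx=f,fy=f,interpolation=cv2.INTER_CUBIC)
    Rz=R.from_euler('z',trk[2]).as_matrix()
    def line(pts,col):
        q=proj(C,[Rz@np.array(p)+[trk[0],trk[1],0] for p in pts])
        q=(q+.5-[x0,y0])*f-.5
        cv2.polylines(o,[np.int32(q*8)],False,col,1,cv2.LINE_AA,3)
    for r in (.117,.132,.148,.163):
        line([(-.115+r*np.cos(a),r*np.sin(a),zl) for a in np.radians(np.linspace(-58,47.5,60))],(255,0,255))
    line([(x*.07,y*.1575,.008) for x,y in ((-1,-1),(1,-1),(1,1),(-1,1),(-1,-1))],(0,255,255))
    cv2.imwrite("pics/"+out,o)
E
python3 - <<'E'
from ov import *
im=cv2.imread("pics/w5.png"); v=np.load("s5.npy"); C=cam("wrist",dict(tool_pos=v[:3],ee_rot=v[3:])); t=np.load("track.npy")
overlay(im,C,t,(140,120,300,280),5,"c7.png"); im and 0 if 0 else None
overlay(im,C,t,(330,120,480,270),5,"c8.png")
E
python3 -c "
import cv2
for n in('c7','c8'):
    a=cv2.imread(f'pics/{n}.png'); cv2.imwrite(f'pics/{n}s.png',a[:600,:800])"
```

```text
(no output)
```

View pics/c7s.png

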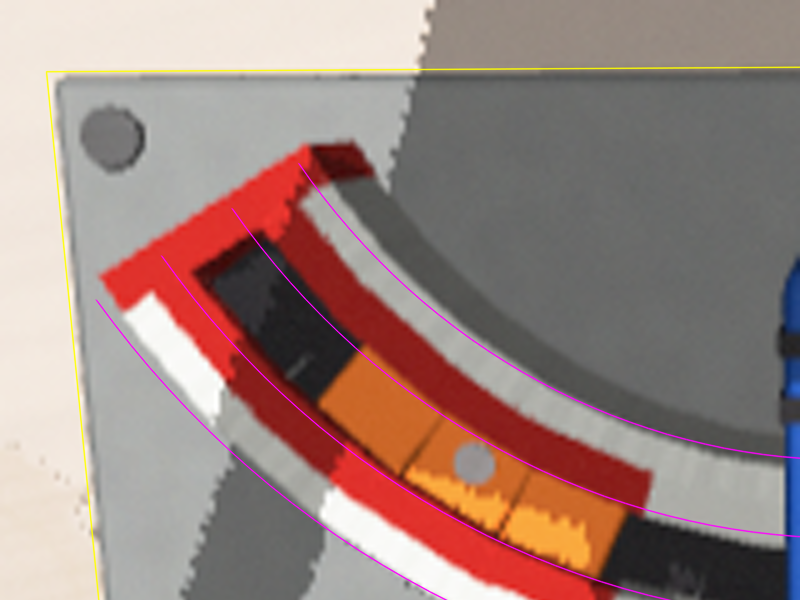

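View pics/c8s.png

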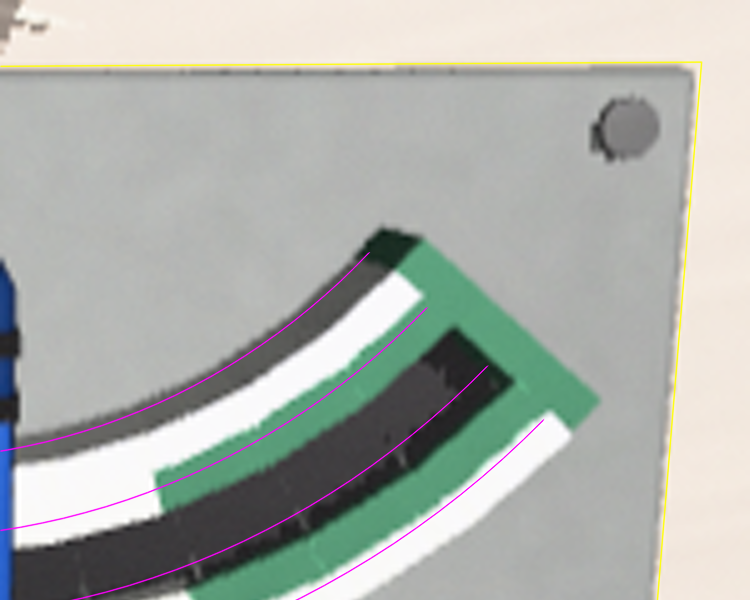

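The groove sits about 3 mm off from a pattern centred on the plate, so the plate is probably not centred on the track origin. I'll fit the groove circle directly from its edges at z = 43 mm, and use the end-wall corners for the angle.

```bash
cat > fit.py <<'E'
from h import *
from scipy.optimize import least_squares
def fitgroove(im,C,trk,angs,radii=(.117,.163),z=.043,win=.006):
    g=cv2.GaussianBlur(im,(3,3),0).astype(np.float32)
    Rz=R.from_euler('z',trk[2]).as_matrix(); pts=[];rr=[]
    for r in radii:
        for a in np.radians(angs):
            k=np.arange(-win,win,.00025)
            W=np.array([Rz@[-.115+(r+d)*np.cos(a),(r+d)*np.sin(a),z]+[trk[0],trk[1],0] for d in k])
            q=proj(C,W).astype(np.float32)
            v=cv2.remap(g,q[None,:,0].copy(),q[None,:,1].copy(),cv2.INTER_LINEAR)[0]
            d=np.linalg.norm(np.gradient(v,axis=0),axis=1); d=np.convolve(d,np.ones(3)/3,'same'); j=np.argmax(d[2:-2])+2
            if d[j]>2: pts.append(W[j,:2]); rr.append(r)
    pts=np.array(pts); rr=np.array(rr)
    f=lambda p:np.linalg.norm(pts-p[:2],axis=1)-rr-p[2]
    c0=(Rz@[-.115,0,0])[:2]+trk[:2]
    s=least_squares(f,[*c0,0],loss='soft_l1',f_scale=.0007)
    res=f(s.x)
    print("n",len(pts),"centre",s.x.round(4),"was",c0.round(4),"med|res| mm",np.median(abs(res))*1e3, [ (r,round(float(np.median(res[rr==r])*1e3),2)) for r in radii])
    return s.x
E
python3 - <<'E'
from fit import *
im=cv2.imread("pics/w5.png"); v=np.load("s5.npy"); C=cam("wrist",dict(tool_pos=v[:3],ee_rot=v[3:])); t=np.load("track.npy")
angs=[a for a in np.arange(-54,46,1.5) if not -8<a<10]
for t2 in (t,t+[.0008,.0025,0]):
  for rad in ((.117,.163),(.117,.132,.163)):
    x=fitgroove(im,C,t2,angs,rad)
# end-wall corners at z=.043 from crops: red outer corners & green
f7=lambda p:(np.array(p)+.5)/5+[140,120]-.5
f8=lambda p:(np.array(p)+.5)/5+[330,120]-.5
for n,p in (("red slot inner/outer corner",[f7([265,232]),f7([197,275])]),("green slot corners",[f8([455,328]),f8([515,382])]),("bar start corners",[f7([362,345]),f7([322,402])])):
    P=ray(C,p,.036 if n[0]=='b' else .043); d=P[:,:2]-x[:2]; a=np.degrees(np.arctan2(d[:,1],d[:,0])); print(n,a,np.linalg.norm(d,axis=1))
E
```

```text
n 110 centre [ 0.3961 -0.2363  0.0004] was [ 0.3934 -0.2398] med|res| mm 0.6562711935288068 [(0.117, 0.62), (0.163, -0.54)]
n 165 centre [ 0.403  -0.2415 -0.008 ] was [ 0.3934 -0.2398] med|res| mm 1.2036310384289322 [(0.117, 3.24), (0.132, -0.4), (0.163, -0.34)]
n 110 centre [ 0.3988 -0.2363 -0.002 ] was [ 0.3942 -0.2373] med|res| mm 0.6286517405147503 [(0.117, 0.31), (0.163, -5.58)]
n 165 centre [ 0.4043 -0.2415 -0.0091] was [ 0.3942 -0.2373] med|res| mm 1.1612155991569082 [(0.117, 0.56), (0.132, -0.13), (0.163, -1.16)]
red slot inner/outer corner [-71.28202255 -71.29543796] [0.12416239 0.13933631]
green slot corners [39.30548461 39.09614268] [0.1310194  0.14645011]
bar start corners [-59.34371306 -58.38965175] [0.12536008 0.13877462]
```

```bash
python3 - <<'E'
from h import *
v=np.load("s5.npy"); C=cam("wrist",dict(tool_pos=v[:3],ee_rot=v[3:]))
f7=lambda p:(np.array(p)+.5)/5+[140,120]-.5
f8=lambda p:(np.array(p)+.5)/5+[330,120]-.5
px=[f7([258,230]),f7([189,272]),f8([455,328]),f8([515,380]),f7([652,473]),f8([157,473]),f8([165,516])]
pol=[(-58,.132),(-58,.148),(47.5,.132),(47.5,.148),(-19.5,.117),(19.5,.125),(19.5,.132)]
def kab(idx,z=.043):
    P=ray(C,np.array(px)[idx],z)[:,:2]; M=np.array([(-.115+r*np.cos(np.radians(a)),r*np.sin(np.radians(a))) for a,r in np.array(pol)[idx]])
    pc,mc=P.mean(0),M.mean(0); H=(M-mc).T@(P-pc); th=np.arctan2(H[0,1]-H[1,0],H[0,0]+H[1,1]); Rm=np.array([[np.cos(th),-np.sin(th)],[np.sin(th),np.cos(th)]])
    t=pc-Rm@mc; sc=np.linalg.norm(P-pc)/np.linalg.norm(M-mc); res=(P-t-(M@Rm.T))@Rm
    print("origin",t.round(4),"yaw",np.degrees(th).round(2),"scale",sc.round(4)); print((res*1e3).round(1).tolist())
    return t,th
t,th=kab([0,1,2,3])
np.save("track2.npy",[*t,th])
from ov import overlay
im=cv2.imread("pics/w5.png")
overlay(im,C,[*t,th],(140,120,480,280),2.3,"c9.png")
E
```

```text
origin [ 0.5103 -0.2593] yaw -11.86 scale 1.003
[[0.5, -0.5], [-0.5, -0.2], [0.6, 0.4], [-0.5, 0.3]]
```

View pics/c9.png

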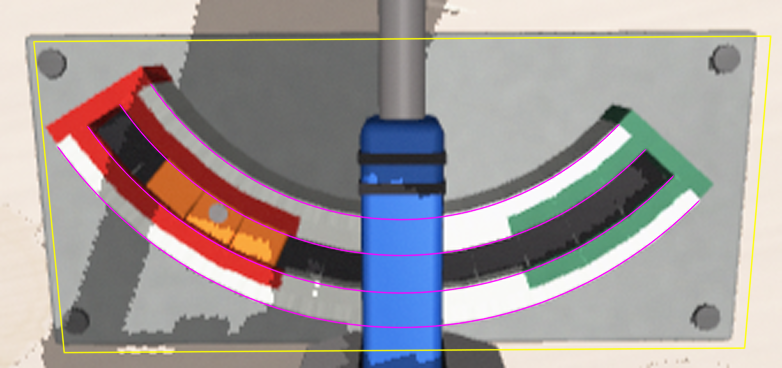

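The slot-end corners fit to within 0.6 mm: origin (0.5103, -0.2593), yaw -11.86°, and the overlay matches the groove. Next I'll work out the tilted hover pose over the entry.

```bash
cat > plan.py <<'E'
from h import *
TIP=np.array([0,-.0995,.0454])
def orient(psi,tilt=30):
    p=np.radians(psi); y=np.array([np.cos(p),np.sin(p),0]); z=np.array([0,0,-1.]); x=np.cross(y,z)
    return np.c_[x,y,z]@R.from_euler('x',-tilt,degrees=True).as_matrix()
def groove(a,z,trk,r=.14):
    a=np.radians(a); Rz=R.from_euler('z',trk[2]).as_matrix(); return Rz@[-.115+r*np.cos(a),r*np.sin(a),z]+[trk[0],trk[1],0]
def rel(s,Rg,tipw,tip=TIP):
    tcp=tipw-Rg@tip; Rc=R.from_quat(s['ee_rot']).as_matrix()
    return tcp, 1e3*Rc.T@(tcp-s['tool_pos']), np.degrees(R.from_matrix(Rc.T@Rg).as_rotvec())
E
python3 - <<'E'
from plan import *
t=np.load("track2.npy"); t[:2]-=.00135*np.array([.212,.977]); np.save("track3.npy",t)
s=readout.sense(); Rg=orient(-5)
tw=groove(-52,.075,t); print("tip goal",tw)
for x in rel(s,Rg,tw): print(x.round(4))
E
```

```text
tip goal [ 0.45911235 -0.36267502  0.075     ]
[ 0.5223 -0.3682  0.1641]
[-102.5003   34.3757   86.2521]
[-29.9657   1.8526  -7.0475]
```

```bash
python3 -m inch '-1 -20 5 0 -10 0.6 -2.3;-1 -50 15 10 -20 1.2 -4.7;-1 -80 25 30 -30 1.9 -7;-1 -95 30 60 -30 1.9 -7;-1 -102.5 34.4 86.3 -30 1.9 -7;-1 -102.5 34.4 86.3 -30 1.9 -7;-1 -102.5 34.4 86.3 -30 1.9 -7'; python3 - <<'E'
from plan import *
s,im=snap("wrist","w6.png"); snap("scene","s6.png"); snap("top","t6.png")
np.save("s6.npy",np.r_[s['tool_pos'],s['ee_rot']])
print(s['tool_pos'],s['ee_rot'],s['joint_positions'],s['wrist_force'])
Rt=R.from_quat(s['ee_rot']).as_matrix(); print("tip est",s['tool_pos']+Rt@TIP, "tilt",np.degrees(np.arccos(-Rt[2,2])))
E
```

```text
time: 7.52
tool_pos: [0.5227, -0.3691, 0.1657]
ee_rot: [0.712, 0.652, 0.175, 0.192]
wrist_force: [-0.3, -0.1, -1.2]
grip_width: 0.0135
[ 0.52271885 -0.36907356  0.16573396] [0.71219797 0.65208759 0.17525589 0.19194063] [-0.89221822  0.03112509  1.64238624  0.41272264  1.12013324 -2.49094675] [-0.27482936 -0.14501755 -1.1739994 ]
tip est [ 0.45969238 -0.3635589   0.07652263] tilt 30.13004299184353
```

View pics/w6.png

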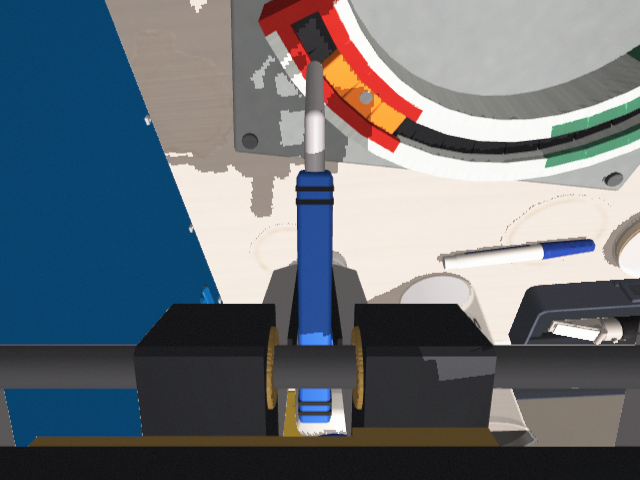

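```bash
python3 - <<'E'
import cv2
a=cv2.imread("pics/t6.png"); cv2.imwrite("pics/t6c.png",cv2.resize(a[210:330,320:480],None,fx=5,fy=5,interpolation=cv2.INTER_CUBIC))
a=cv2.imread("pics/s6.png"); cv2.imwrite("pics/s6c.png",cv2.resize(a[200:400,200:440],None,fx=3,fy=3,interpolation=cv2.INTER_CUBIC))
E
```

```text
(no output)
```

View pics/s6c.png

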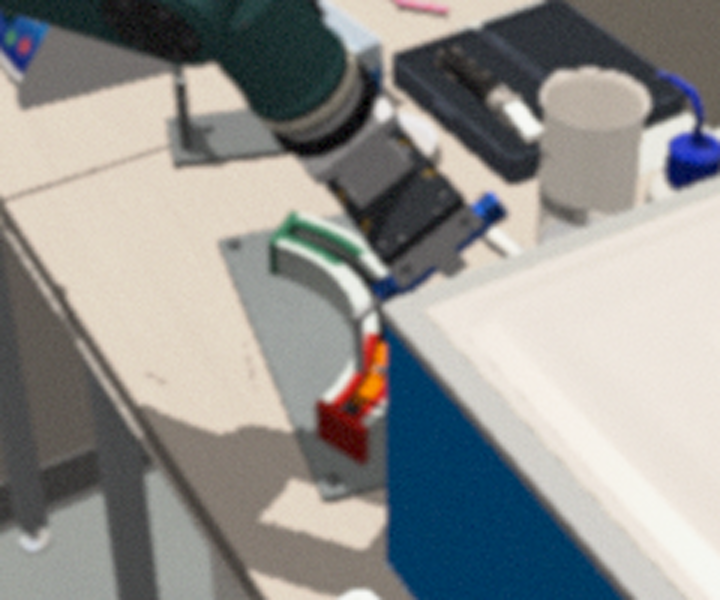

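View pics/t6c.png

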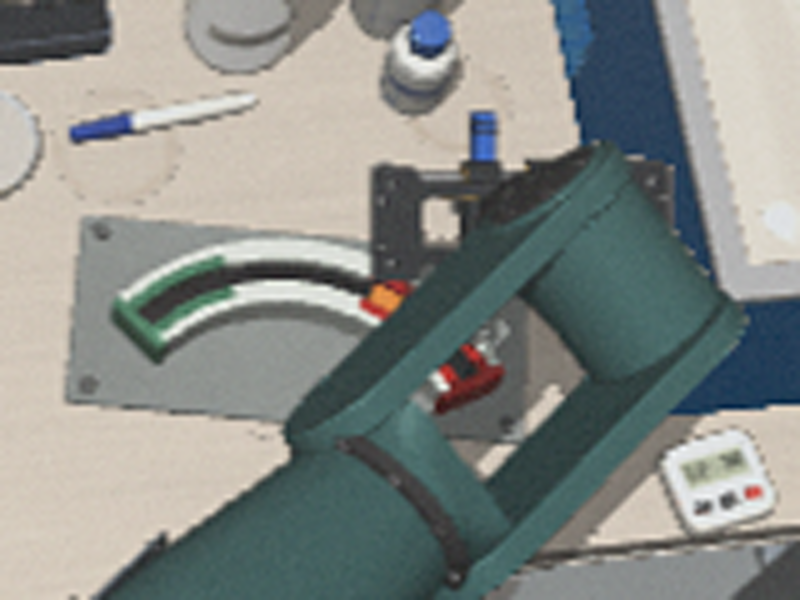

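```bash
python3 - <<'E'
from h import *
T=cam("top")
for p in ([469,272],[444,238],[452,232]):
    for z in (.25,.35,.45): print(p,z,ray(T,p,z)[0].round(3))
E
```

```text
[469, 272] 0.25 [ 0.397 -0.492  0.25 ]
[469, 272] 0.35 [ 0.364 -0.456  0.35 ]
[469, 272] 0.45 [ 0.33  -0.421  0.45 ]
[444, 238] 0.25 [ 0.514 -0.441  0.25 ]
[444, 238] 0.35 [ 0.471 -0.409  0.35 ]
[444, 238] 0.45 [ 0.429 -0.378  0.45 ]
[452, 232] 0.25 [ 0.531 -0.469  0.25 ]
[452, 232] 0.35 [ 0.487 -0.436  0.35 ]
[452, 232] 0.45 [ 0.444 -0.402  0.45 ]
```

View pics/s6.png

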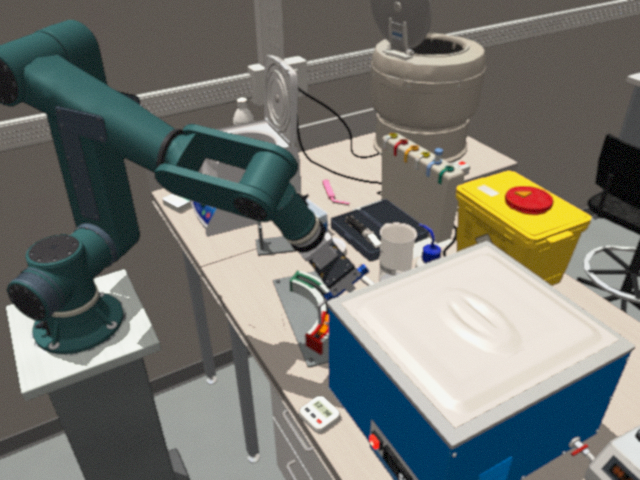

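The scene view shows the arm clear of the bath, and the tip hovers near the red pocket. I'll check the tip against the slot in the wrist view.

```bash
python3 - <<'E'
from ov import *
from plan import TIP,groove
im=cv2.imread("pics/w6.png"); v=np.load("s6.npy"); s=dict(tool_pos=v[:3],ee_rot=v[3:]); C=cam("wrist",s)
t2=np.load("track2.npy")
overlay(im,C,t2,(230,0,430,150),4,"c10.png")
Rt=R.from_quat(v[3:]).as_matrix(); tip=v[:3]+Rt@TIP; print("tip px predicted",proj(C,tip))
# measured ball centre: rod silhouette columns
g=cv2.cvtColor(im,cv2.COLOR_BGR2GRAY)
for r in (80,90,100,120,140,160): print(r,g[r,298:332].tolist())
E
```

```text
tip px predicted [[312.00969341  68.81647026]]
80 [252, 252, 252, 252, 251, 251, 250, 226, 86, 84, 85, 91, 95, 98, 99, 103, 106, 109, 112, 113, 116, 119, 118, 117, 116, 106, 91, 60, 60, 109, 170, 186, 186, 186]
90 [109, 149, 241, 251, 251, 251, 252, 230, 80, 85, 87, 91, 96, 97, 101, 102, 107, 110, 112, 115, 115, 118, 118, 118, 116, 113, 106, 104, 107, 106, 105, 106, 105, 106]
100 [107, 108, 107, 107, 107, 106, 105, 87, 82, 85, 89, 92, 97, 100, 102, 103, 106, 109, 114, 114, 116, 117, 117, 118, 117, 113, 101, 105, 105, 105, 62, 62, 63, 64]
120 [184, 183, 182, 181, 181, 180, 127, 122, 153, 175, 190, 204, 215, 220, 223, 232, 241, 242, 243, 239, 231, 226, 222, 215, 201, 182, 152, 94, 106, 119, 154, 172, 172, 175]
140 [185, 184, 183, 183, 184, 180, 102, 117, 152, 174, 189, 202, 213, 220, 224, 233, 242, 245, 245, 241, 232, 226, 221, 213, 200, 180, 147, 106, 107, 106, 107, 106, 105, 106]
160 [146, 147, 146, 146, 145, 145, 121, 97, 110, 120, 125, 130, 133, 136, 137, 139, 145, 145, 141, 137, 134, 131, 127, 123, 115, 104, 93, 112, 106, 105, 99, 102, 103, 97]
```

View pics/c10.png

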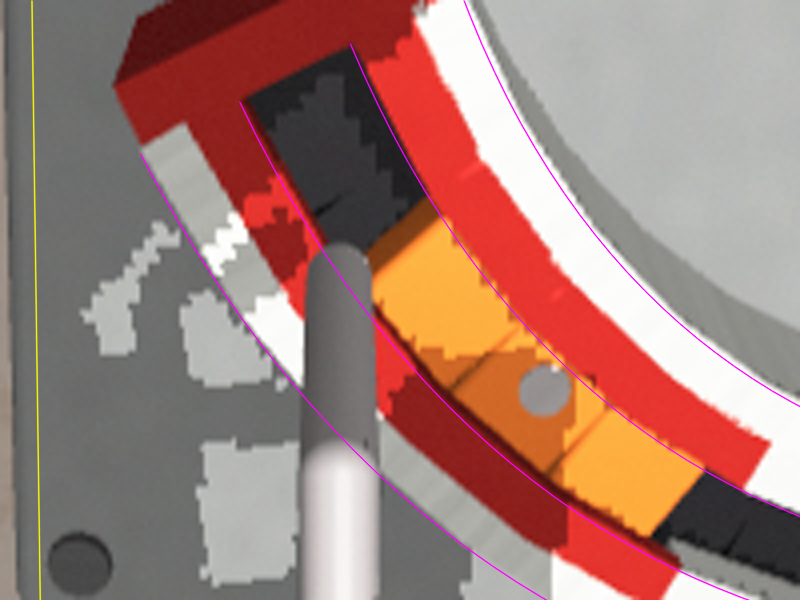

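The ball is at about (314.5, 68.8) against a predicted (312.0, 68.8). The groove overlay is right on the slot edges, and the 1.2 mm sideways difference is already covered by track3. I'll descend into the slot, stopping just above the floor.

```bash
python3 - <<'E'
from plan import *
t=np.load("track3.npy"); s=readout.sense(); Rg=orient(-8); np.save("Rg.npy",Rg)
for z in (.0765,.055,.030):
    for x in rel(s,Rg,groove(-52,z,t))[1:]: print(z,x.round(2))
print(s['wrist_force'],s['time'])
E
```

```text
0.0765 [-1.93 -0.96  0.49]
0.0765 [ 0.18 -1.37  2.59]
0.055 [ -1.89 -11.77  19.07]
0.055 [ 0.18 -1.37  2.59]
0.03 [ -1.84 -24.34  40.68]
0.03 [ 0.18 -1.37  2.59]
[-0.58491967  0.26949641 -1.31364159] 7.675
```

```bash
python3 -m inch '-1 -1.9 -1 0.5 0.2 -1.4 2.6;-1 -1.9 -6 9 0.2 -1.4 2.6;-1 -1.9 -11.8 19 0.2 -1.4 2.6;-1 -1.9 -16 26 0.2 -1.4 2.6;-1 -1.8 -20 33 0.2 -1.4 2.6;-1 -1.8 -24.3 40.7 0.2 -1.4 2.6;-1 -1.8 -24.3 40.7 0.2 -1.4 2.6;-1 -1.8 -24.3 40.7 0.2 -1.4 2.6'; python3 - <<'E'
from plan import *
s,im=snap("wrist","w7.png"); v=np.r_[s['tool_pos'],s['ee_rot']]; np.save("s7.npy",v)
t=np.load("track3.npy"); Rt=R.from_quat(s['ee_rot']).as_matrix()
print("tip",s['tool_pos']+Rt@TIP,"goal",groove(-52,.03,t),s['wrist_force'],s['joint_positions'])
from ov import overlay
overlay(im,cam("wrist",s),np.load("track2.npy"),(230,0,430,150),4,"c11.png")
E
```

```text
time: 8.68
tool_pos: [0.5211, -0.3716, 0.117]
ee_rot: [0.73, 0.633, 0.169, 0.194]
wrist_force: [0.2, -0.4, -0.4]
grip_width: 0.014
tip [ 0.45804874 -0.36248817  0.02813602] goal [ 0.45911235 -0.36267502  0.03      ] [ 0.17629062 -0.42438352 -0.35997546] [-0.88449465  0.06231112  1.70993714  0.41037971  1.01009293 -2.47059338]
```

View pics/c11.png

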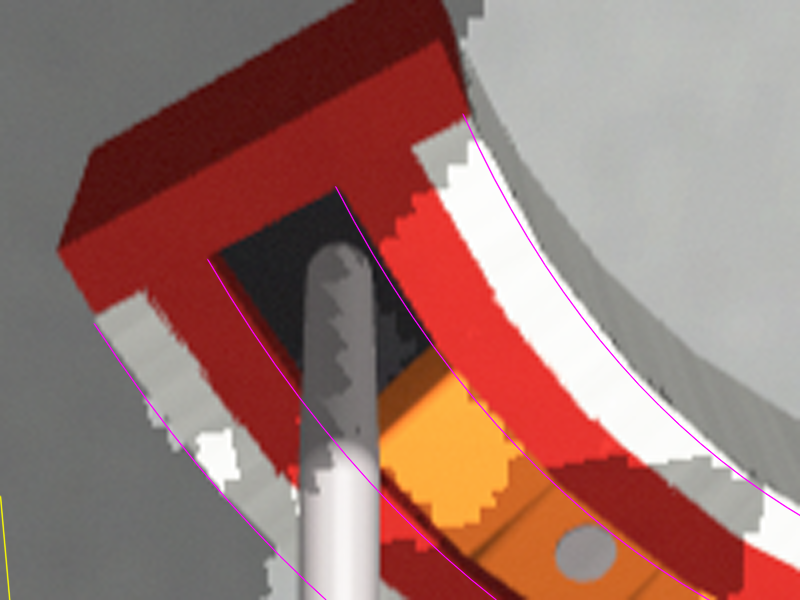

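The tip is inside the slot behind the bar. Now I'll press in small steps and watch the force.

```bash
cat > st.py <<'E'
from plan import *
s=readout.sense(); t=np.load("track3.npy"); Rt=R.from_quat(s['ee_rot']).as_matrix(); tip=s['tool_pos']+Rt@TIP
q=R.from_euler('z',-t[2]).as_matrix()@(tip-[t[0],t[1],0]); 
print("t",s['time'],"tip",tip.round(4),"track xy",q[:2].round(4),"a",np.degrees(np.arctan2(q[1],q[0]+.115)).round(2),"r",np.hypot(q[0]+.115,q[1]).round(4),"F",s['wrist_force'].round(2),"tq",s['torque'].round(2),"q6",s['joint_positions'][5].round(3))
E
python3 st.py; python3 -m inch '-1 0 -0.5 0.9 0 0 0;-1 0 -1 1.7 0 0 0;-1 0 -1.5 2.6 0 0 0;-1 0 -1.5 2.6 0 0 0' ; python3 st.py;  python3 -m inch '-1 0 -0.5 0.9 0 0 0;-1 0 -1 1.7 0 0 0;-1 0 -1.5 2.6 0 0 0;-1 0 -1.5 2.6 0 0 0' ; python3 st.py
```

```text
t 8.725 tip [ 0.4581 -0.3626  0.0283] track xy [-0.0298 -0.1104] a -52.36 r 0.1394 F [ 0.26  0.28 -0.94] tq [0.09 0.2  0.04] q6 -2.471
time: 9.22
tool_pos: [0.5212, -0.3716, 0.1143]
ee_rot: [0.73, 0.633, 0.169, 0.194]
wrist_force: [-0.7, 0.8, 0.3]
grip_width: 0.0136
t 9.225 tip [ 0.4582 -0.3625  0.0253] track xy [-0.0297 -0.1104] a -52.32 r 0.1395 F [-0.74  0.84  0.34] tq [0.1  0.15 0.03] q6 -2.474
time: 9.72
tool_pos: [0.5212, -0.3716, 0.1111]
ee_rot: [0.73, 0.633, 0.169, 0.194]
wrist_force: [0.5, 0.2, 1.7]
grip_width: 0.0138
t 9.725 tip [ 0.4582 -0.3625  0.0222] track xy [-0.0298 -0.1104] a -52.32 r 0.1395 F [0.54 0.22 1.73] tq [ 0.06 -0.07 -0.01] q6 -2.477
```

```bash
python3 -m inch '-1 0 -0.5 0.9 0 0 0;-1 0 -1 1.7 0 0 0;-1 0 -1.5 2.6 0 0 0;-1 0 -1.5 2.6 0 0 0' >/dev/null; python3 st.py;  python3 -m inch '-1 0 -0.5 0.9 0 0 0;-1 0 -1 1.7 0 0 0;-1 0 -1 1.7 0 0 0' >/dev/null ; python3 st.py; python3 - <<'E'
from h import *
s,im=snap("wrist","w8.png"); cv2.imwrite("pics/c12.png",cv2.resize(im[0:190,230:430],None,fx=3,fy=3,interpolation=cv2.INTER_CUBIC))
for i in range(3): imaging.snapshot("wrist"); print(readout.sense()['wrist_force'].round(2))
E
```

```text
t 10.225 tip [ 0.4582 -0.3625  0.0192] track xy [-0.0297 -0.1104] a -52.31 r 0.1395 F [ 1.14 -0.95  2.11] tq [ 0.02 -0.31  0.01] q6 -2.48
t 10.6 tip [ 0.4583 -0.3626  0.0174] track xy [-0.0296 -0.1104] a -52.29 r 0.1396 F [ 1.83 -0.47  5.19] tq [ 0.08 -0.42  0.08] q6 -2.482
[ 1.69 -0.8   4.33]
[ 2.45 -0.07  5.64]
[ 2.12 -0.18  5.  ]
```

View pics/c12.png

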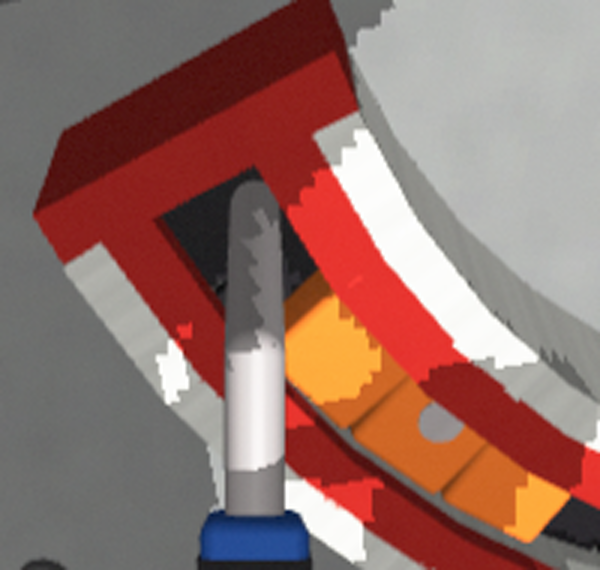

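The force is about 5.9 N net (5.0 plus the 0.9 baseline), so the floor is down about 7 mm. The bar has dropped with it, and the rod has clearance to the slot edges. Now I'll work out the push rows along the arc.

```bash
cat > arcrows.py <<'E'
from plan import *
import sys
a1,st=float(sys.argv[1]),float(sys.argv[2]); dz=float(sys.argv[3])/1e3
s=readout.sense(); t=np.load("track3.npy"); Rt=R.from_quat(s['ee_rot']).as_matrix(); tip=s['tool_pos']+Rt@TIP
q=R.from_euler('z',-t[2]).as_matrix()@(tip-[t[0],t[1],0]); a0=np.degrees(np.arctan2(q[1],q[0]+.115)); print("a0",a0)
n=int(np.ceil((a1-a0)/st))
for a in a0+(a1-a0)*np.arange(1,n+1)/n:
    d=groove(a,tip[2]+dz,t,.1402)-tip; print("-1",*(1e3*Rt.T@d).round(1),"0 0 0;",end="")
print()
E
python3 arcrows.py -28 2.2 0
```

```text
a0 -52.30382896515224
-1 2.3 3.8 2.2 0 0 0;-1 5.3 7.3 4.2 0 0 0;-1 8.4 10.6 6.1 0 0 0;-1 11.6 13.8 8.0 0 0 0;-1 15.0 17.0 9.8 0 0 0;-1 18.5 20.0 11.5 0 0 0;-1 22.2 22.9 13.2 0 0 0;-1 25.9 25.8 14.8 0 0 0;-1 29.8 28.4 16.4 0 0 0;-1 33.7 31.0 17.9 0 0 0;-1 37.8 33.5 19.3 0 0 0;-1 42.0 35.8 20.6 0 0 0;
```

```bash
python3 -m inch '-1 2.3 3.8 2.2 0 0 0;-1 5.3 7.3 4.2 0 0 0;-1 8.4 10.6 6.1 0 0 0;-1 11.6 13.8 8 0 0 0;-1 15 17 9.8 0 0 0;-1 18.5 20 11.5 0 0 0;-1 18.5 20 11.5 0 0 0'; python3 st.py; python3 - <<'E'
from h import *
s,im=snap("wrist","w9.png"); cv2.imwrite("pics/c13.png",cv2.resize(im[0:200,230:430],None,fx=3,fy=3,interpolation=cv2.INTER_CUBIC))
E
python3 st.py; python3 arcrows.py -8 2.2 0
```

```text
time: 11.68
tool_pos: [0.5452, -0.3569, 0.1044]
ee_rot: [0.73, 0.634, 0.167, 0.193]
wrist_force: [-4.4, -4.6, -1.4]
grip_width: 0.0143
t 11.675 tip [ 0.4818 -0.348   0.0157] track xy [-0.0096 -0.0913] a -40.9 r 0.1395 F [-4.43 -4.59 -1.42] tq [-1.06  1.17 -0.1 ] q6 -2.419
t 11.725 tip [ 0.4818 -0.3481  0.0157] track xy [-0.0096 -0.0914] a -40.93 r 0.1395 F [-5.3  -5.05 -0.41] tq [-1.03  1.13 -0.09] q6 -2.419
a0 -40.93217398130087
-1 3.4 3.7 2.1 0 0 0;-1 7.4 6.8 3.8 0 0 0;-1 11.6 9.7 5.5 0 0 0;-1 15.9 12.5 7.1 0 0 0;-1 20.3 15.2 8.6 0 0 0;-1 24.8 17.7 10.1 0 0 0;-1 29.4 20.1 11.4 0 0 0;-1 34.2 22.3 12.7 0 0 0;-1 39.0 24.4 13.8 0 0 0;-1 43.9 26.2 14.9 0 0 0;-1 48.9 28.0 15.9 0 0 0;-1 53.9 29.5 16.8 0 0 0;-1 59.1 30.9 17.5 0 0 0;-1 64.3 32.1 18.2 0 0 0;-1 69.5 33.2 18.8 0 0 0;
```

View pics/c13.png

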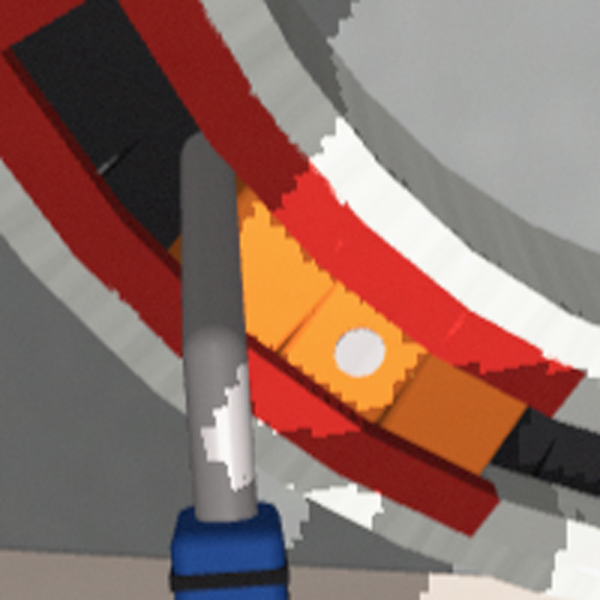

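The picture shows the probe has slipped in pitch in the jaws: the ball is at (300,50), up and left of before, and the vertical force is gone. The bar stopped at the edge of the low lip. Floor friction added to the press moment because the handle was leading the motion. I'll back off, lift out, and check the slip.

```bash
python3 -m inch '-1 -4 -3.5 -2 0 0 0;-1 -10 -9.4 -5.4 0 0 0;-1 -10 -7 -9.5 0 0 0;-1 -10 0 -21 0 0 0;-1 -10 10 -38 0 0 0;-1 -10 20.6 -57.4 0 0 0;-1 -10 20.6 -57.4 0 0 0'; python3 st.py; python3 - <<'E'
from h import *
s,im=snap("wrist","w10.png"); np.save("s10.npy",np.r_[s['tool_pos'],s['ee_rot']])
E
```

```text
time: 12.6
tool_pos: [0.5357, -0.3657, 0.1704]
ee_rot: [0.729, 0.633, 0.17, 0.197]
wrist_force: [-0.3, 0.1, -0.3]
grip_width: 0.0135
t 12.6 tip [ 0.4731 -0.357   0.0811] track xy [-0.0163 -0.1019] a -45.91 r 0.1419 F [-0.29  0.05 -0.31] tq [ 0.08  0.24 -0.05] q6 -2.395
```

View pics/w10.png

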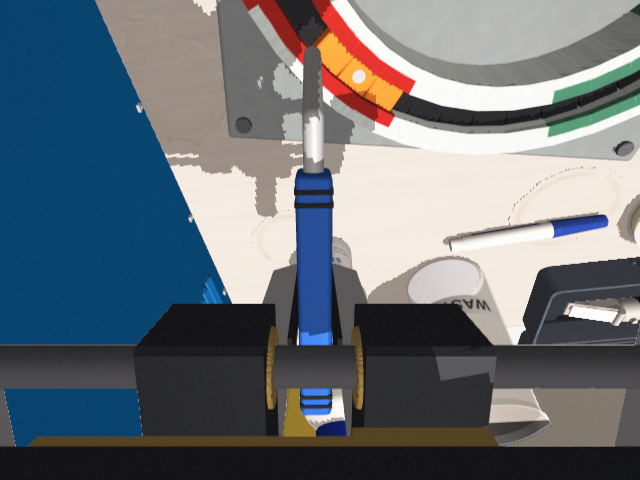

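```bash
python3 - <<'E'
from plan import *
from scipy.optimize import brentq
c=imaging.calibration("wrist"); M=c['mount']; C=(c,M[:3,:3],M[:3,3]); g=np.array([0,0,.003])
im=cv2.imread("pics/w10.png"); cv2.imwrite("pics/c14.png",cv2.resize(im[30:190,270:360],None,fx=3.7,fy=3.7,interpolation=cv2.INTER_CUBIC))
def tp(d,p=TIP): return g+R.from_euler('x',d,degrees=True).as_matrix()@(p-g)
for v in (50,52,54):
    d=brentq(lambda d:proj(C,tp(d))[0,1]-v,-20,20); print(v,d,tp(d))
    # handle top near/far ends
    for y in (-.0545,.0555): print("   end",y,proj(C,tp(d,np.array([0,y,.0024-.01]))), "before",proj(C,[0,y,.0024-.01]))
E
```

```text
50 8.631042136399058 [ 0.         -0.1047362   0.02998776]
   end -0.0545 [[310.88215578 180.05107582]] before [[311.08925775 172.06677597]]
   end 0.0555 [[311.76617478 413.3308871 ]] before [[311.60736296 424.33920878]]
52 7.679738927774978 [ 0.         -0.10427369  0.03172294]
   end -0.0545 [[310.90517687 178.96949843]] before [[311.08925775 172.06677597]]
   end 0.0555 [[311.74952221 414.6208038 ]] before [[311.60736296 424.33920878]]
54 6.740010346566584 [ 0.         -0.10378859  0.03342923]
   end -0.0545 [[310.92789197 177.95107769]] before [[311.08925775 172.06677597]]
   end 0.0555 [[311.73286326 415.87775814]] before [[311.60736296 424.33920878]]
```

View pics/c14.png

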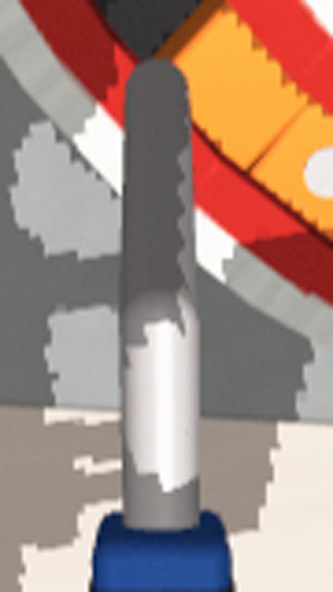

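The slip is about 5° of pitch plus about 2.5 mm along the handle. Gripping about 24 mm nearer the tip shortens the lever, and a push yaw near -40° keeps friction from adding to it. So I'll re-seat the probe in the stand and grip it again.

```bash
python3 - <<'E'
from plan import *
s=readout.sense(); hm=np.array([0,-.0015,.003]); Rg=orient(-19.5,5)
for z in (.15,.078):
    for x in rel(s,Rg,np.array([.5566,.0414,z]),hm): print(z,x.round(3))
E
```

```text
0.15 [0.558 0.041 0.153]
0.15 [405.265 -37.315  -4.239]
0.15 [24.9   -3.457 10.994]
0.078 [0.558 0.041 0.081]
0.078 [405.274 -73.297  58.125]
0.078 [24.9   -3.457 10.994]
```

```bash
python3 -m inch '-1 20 5 -25 4 -0.5 2;-1 70 5 -40 8 -1 4;-1 125 0 -40 12 -2 6;-1 180 -5 -40 16 -2.5 8;-1 235 -12 -35 20 -3 10;-1 290 -20 -28 24.9 -3.5 11;-1 345 -28 -20 24.9 -3.5 11;-1 390 -35 -10 24.9 -3.5 11;-1 405.3 -37.3 -4.2 24.9 -3.5 11;-1 405.3 -37.3 -4.2 24.9 -3.5 11;-1 405.3 -37.3 -4.2 24.9 -3.5 11'; python3 - <<'E'
from h import *
s,im=snap("wrist","w11.png"); print(s['tool_pos'],s['ee_rot'])
E
```

```text
time: 14.02
tool_pos: [0.5574, 0.0399, 0.1519]
ee_rot: [0.817, 0.576, 0.024, 0.035]
wrist_force: [0.4, 0.5, 0.6]
grip_width: 0.0138
[0.55741623 0.03994215 0.15187775] [0.81654706 0.57571628 0.0244689  0.03468338]
```

View pics/w11.png

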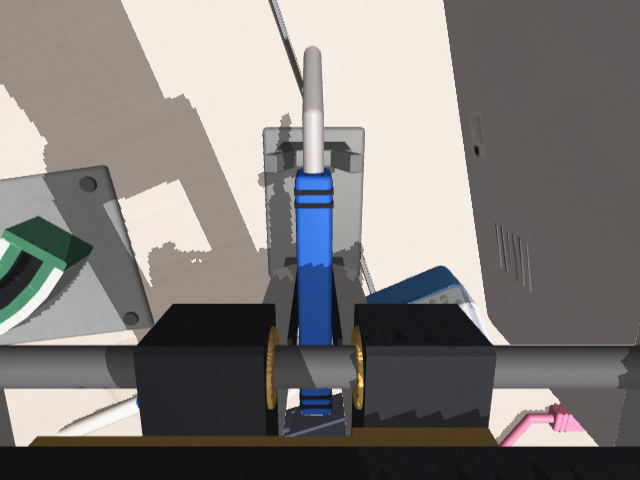

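```bash
python3 -m inch '-1 1 -2.6 30 0 0 0;-1 1 -4.4 50 0 0 0;-1 1 -5.4 62 0 0 0;-1 1 -6.2 71 0 0 0;-1 1 -6.2 71 0 0 0;-1 1 -6.2 71 0 0 0'; python3 -m inch '0.2 0 0 0 0 0 0;0.2 0 0 0 0 0 0;0.2 0 0 0 0 0 0;0.2 0 0 0 0 0 0' ; python3 - <<'E'
from h import *
s,im=snap("wrist","w12.png"); print(s['tool_pos'],s['ee_rot'])
E
```

```text
time: 14.82
tool_pos: [0.5581, 0.0422, 0.0813]
ee_rot: [0.816, 0.576, 0.025, 0.035]
wrist_force: [-0.5, 0.2, -0.0]
grip_width: 0.0139
time: 15.32
tool_pos: [0.5576, 0.0424, 0.0805]
ee_rot: [0.816, 0.576, 0.025, 0.034]
wrist_force: [0.0, 0.1, -0.2]
grip_width: 0.0505
[0.55756432 0.04236897 0.0805226 ] [0.81613062 0.57631302 0.02474262 0.034379  ]
```

View pics/w12.png

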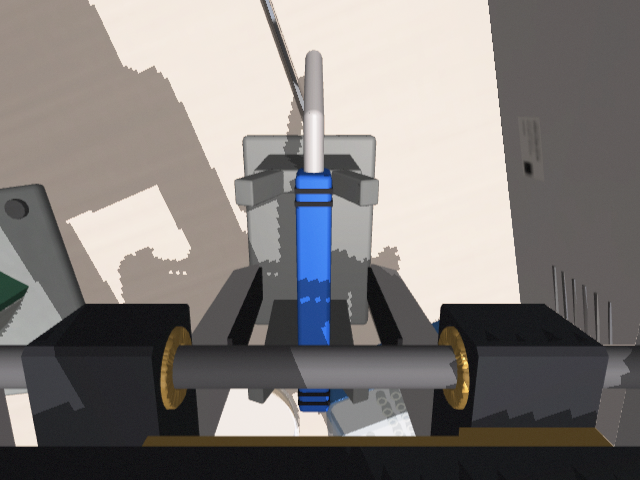

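```bash
python3 - <<'E'
from plan import *
s=readout.sense(); C=cam("wrist",s)
im=cv2.imread("pics/w12.png"); hsv=cv2.cvtColor(im,cv2.COLOR_BGR2HSV)
m=cv2.inRange(hsv,(100,130,60),(130,255,255)); m[:, :285]=0; m[:,345:]=0; m[300:]=0; m[:140]=0
ys,xs=np.nonzero(m); print(ys.min()); 
mid=lambda y:(xs[ys==y].min()+xs[ys==y].max())/2
P=ray(C,[[mid(ys.min()+6),ys.min()],[mid(260),260]],.085); d=P[1]-P[0]; print(P,np.degrees(np.arctan2(d[1],d[0])))
u=np.array([np.cos(np.radians(-19.5)),np.sin(np.radians(-19.5)),0])
hc=np.array([*(P[0]+.055*u)[:2],.075]); print("handle mid",hc)
Rg=orient(-19.5,0)
for x in rel(s,Rg,hc-.024*u,np.array([0,0,-.0025+.0]) *-1+0): print(x.round(4))
E
```

```text
168
[[0.50410321 0.06233014 0.085     ]
 [0.5387013  0.04998815 0.085     ]] -19.632563311161643
handle mid [0.55594849 0.04397076 0.075     ]
[0.5333 0.052  0.0775]
[  0.9911 -26.2077   0.747 ]
[ 4.8496 -0.0364 -0.0432]
```

```bash
python3 -m inch '0.2 0 0 0.7 4.9 0 0;0.2 0 -14 0.7 4.9 0 0;0.2 0 -26 0.7 4.9 0 0;0.2 0 -26 0.7 4.9 0 0;0.2 0 -26 0.7 4.9 0 0;-1 0 -26 0.7 4.9 0 0;-1 0 -26 0.7 4.9 0 0;-1 0 -26 0.7 4.9 0 0;-1 0 -26 0.7 4.9 0 0;-1 0 -26 0.7 4.9 0 0'; python3 -m inch '-1 0 0 -15 0 0 0;-1 0 0 -45 0 0 0;-1 0 0 -85 0 0 0;-1 0 0 -120 0 0 0;-1 0 0 -120 0 0 0;-1 0 0 -120 0 0 0'; python3 - <<'E'
from h import *
s,im=snap("wrist","w13.png"); print(s['tool_pos'],s['ee_rot'])
E
```

```text
time: 16.62
tool_pos: [0.5332, 0.0509, 0.0774]
ee_rot: [0.817, 0.577, -0.0, -0.001]
wrist_force: [0.0, 1.1, 0.3]
grip_width: 0.0138
time: 17.38
tool_pos: [0.5326, 0.0509, 0.1963]
ee_rot: [0.817, 0.577, -0.001, -0.001]
wrist_force: [-1.2, 0.1, -1.5]
grip_width: 0.0141
[0.53262473 0.0508849  0.19634851] [ 8.16872733e-01  5.76816442e-01 -7.02665468e-04 -1.11227526e-03]
```

View pics/w13.png

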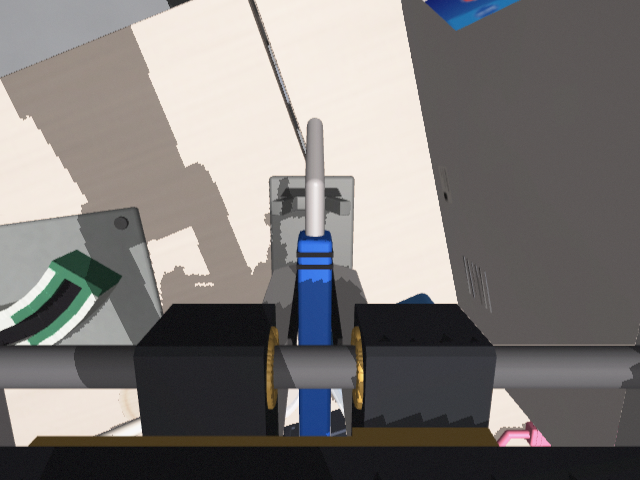

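```bash
python3 - <<'E'
from plan import *
c=imaging.calibration("wrist"); M=c['mount']; C=(c,M[:3,:3],M[:3,3])
for y in (-.075,-.076,-.077): print(y,proj(C,[0,y,.0455]), "handle end",proj(C,[0,y+.045,.0025-.01]))
im=cv2.imread("pics/w13.png"); cv2.imwrite("pics/c15.png",cv2.resize(im[100:260,270:360],None,fx=3.7,fy=3.7,interpolation=cv2.INTER_CUBIC))
E
sed -i 's/^TIP=.*/TIP=np.array([0,-.0755,.0455])/' plan.py
python3 - <<'E'
from plan import *
s=readout.sense(); t=np.load("track3.npy")
for psi in (-40,-30):
    for x in rel(s,orient(psi),groove(-51.5,.075,t)): print(psi,x.round(4))
E
```

```text
-0.075 [[311.85941267 122.72443181]] handle end [[311.10016042 236.18483189]]
-0.076 [[311.85465092 120.6272132 ]] handle end [[311.09299061 233.69699888]]
-0.077 [[311.84987791 118.52503714]] handle end [[311.08579933 231.20171147]]
-40 [ 0.4929 -0.3895  0.1522]
-40 [-428.1736  110.4388   43.0168]
-40 [-29.9186  -5.2892  20.0026]
-30 [ 0.4971 -0.3834  0.1522]
-30 [-421.0105  112.4189   43.0053]
-30 [-30.1607  -2.6921  10.2265]
```

View pics/c15.png

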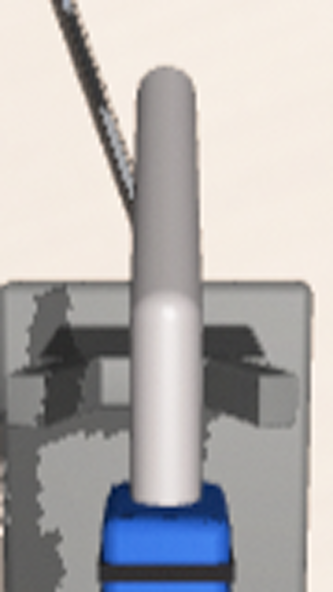

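```bash
sed -i 's/^TIP=.*/TIP=np.array([0,-.074,.0455])/' plan.py
python3 -m inch '-1 -40 10 0 -4 -0.7 2.7;-1 -95 24 0 -8 -1.4 5.4;-1 -150 38 0 -12 -2.1 8;-1 -205 52 0 -16 -2.8 10.7;-1 -260 66 0 -20 -3.5 13.3;-1 -315 80 5 -24 -4.2 16;-1 -370 94 15 -28 -5 18.7;-1 -415 106 30 -29.9 -5.3 20;-1 -428 110 43 -29.9 -5.3 20;-1 -428 110 43 -29.9 -5.3 20;-1 -428 110 43 -29.9 -5.3 20'; python3 st.py; python3 - <<'E'
from ov import *
s,im=snap("wrist","w14.png"); overlay(im,cam("wrist",s),np.load("track2.npy"),(200,0,460,195),3,"c16.png")
print(s['joint_positions'])
E
```

```text
time: 18.8
tool_pos: [0.4942, -0.3881, 0.154]
ee_rot: [0.875, 0.408, 0.111, 0.235]
wrist_force: [-0.1, -0.2, -0.7]
grip_width: 0.0139
t 18.8 tip [ 0.4627 -0.3615  0.0775] track xy [-0.0255 -0.1084] a -50.46 r 0.1406 F [-0.12 -0.24 -0.69] tq [ 0.22  0.09 -0.01] q6 -1.673
[-0.7785038  -0.05130664  1.74810356  0.05411483  0.92167961 -1.67317293]
```

View pics/c16.png

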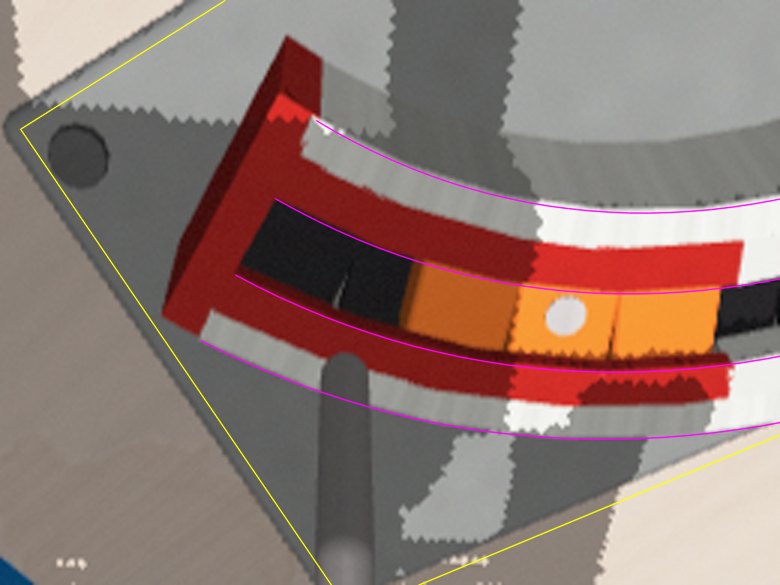

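View pics/w14.png

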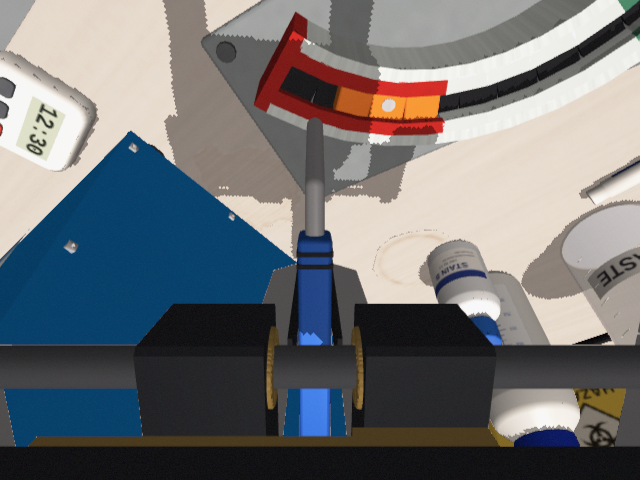

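The tip hovers beside the slot as seen from above, the wrist joints are mid-range, and the overlay fits. Descending to just above the floor.

```bash
python3 - <<'E'
from plan import *
t=np.load("track3.npy"); s=readout.sense(); Rg=orient(-40)
for z in (.055,.034,.028):
    for x in rel(s,Rg,groove(-51.5,z,t))[1:]: print(z,x.round(2))
E
```

```text
0.055 [ -2.16 -13.18  19.32]
0.055 [ 0.18 -0.16  0.03]
0.034 [ -2.21 -23.73  37.48]
0.034 [ 0.18 -0.16  0.03]
0.028 [ -2.22 -26.75  42.66]
0.028 [ 0.18 -0.16  0.03]
```

```bash
python3 -m inch '-1 -2.2 -6 7 0 0 0;-1 -2.2 -13.2 19.3 0 0 0;-1 -2.2 -13.2 19.3 0 0 0;-1 -2.2 -13.2 19.3 0 0 0'; python3 st.py; python3 - <<'E'
from ov import *
s,im=snap("wrist","w15.png"); overlay(im,cam("wrist",s),np.load("track2.npy"),(200,0,460,195),3,"c17.png")
from plan import *
t=np.load("track3.npy"); C=cam("wrist",s)
Rt=R.from_quat(s['ee_rot']).as_matrix(); print("pred tip px",proj(C,s['tool_pos']+Rt@TIP))
E
```

```text
time: 19.35
tool_pos: [0.4909, -0.3896, 0.1304]
ee_rot: [0.875, 0.408, 0.111, 0.235]
wrist_force: [0.2, -0.2, -0.7]
grip_width: 0.0139
t 19.35 tip [ 0.4595 -0.3631  0.054 ] track xy [-0.0283 -0.1106] a -51.93 r 0.1405 F [ 0.17 -0.22 -0.73] tq [0.21 0.11 0.01] q6 -1.683
pred tip px [[312.10715394 125.29671621]]
```

View pics/c17.png

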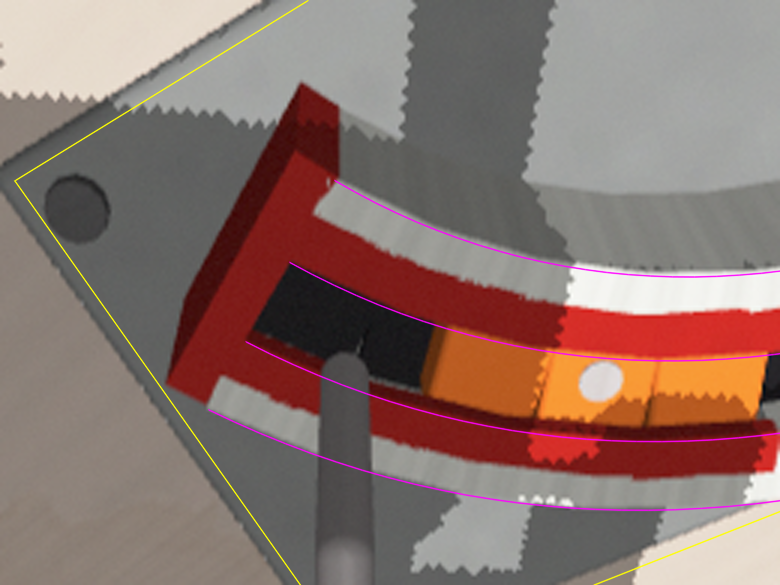

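```bash
python3 -m inch '-1 0 -4 7 0 0 0;-1 0 -8 14 0 0 0;-1 0 -11 19.5 0 0 0;-1 0 -13.5 23.3 0 0 0;-1 0 -13.5 23.3 0 0 0;-1 0 -13.5 23.3 0 0 0'; python3 st.py; python3 - <<'E'
from ov import *
s,im=snap("wrist","w16.png"); overlay(im,cam("wrist",s),np.load("track2.npy"),(200,0,460,195),3,"c18.png")
E
python3 st.py
```

```text
time: 20.15
tool_pos: [0.4911, -0.3899, 0.1041]
ee_rot: [0.875, 0.408, 0.111, 0.235]
wrist_force: [0.2, 0.3, -0.8]
grip_width: 0.0139
t 20.15 tip [ 0.4597 -0.3633  0.0276] track xy [-0.0281 -0.1108] a -51.89 r 0.1409 F [ 0.16  0.35 -0.85] tq [0.21 0.13 0.01] q6 -1.688
t 20.2 tip [ 0.4598 -0.3634  0.0277] track xy [-0.028  -0.1109] a -51.88 r 0.1409 F [-0.52  0.12 -0.83] tq [ 0.27  0.11 -0.09] q6 -1.688
```

View pics/c18.png

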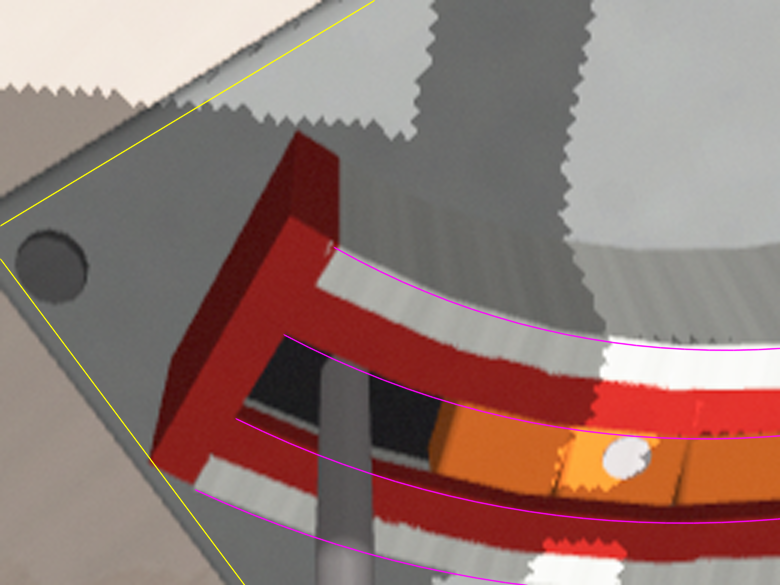

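```bash
python3 -m inch '-1 0 -0.6 1 0 0 0;-1 0 -1.2 2 0 0 0;-1 0 -1.8 3.1 0 0 0;-1 0 -2.5 4.3 0 0 0;-1 0 -2.5 4.3 0 0 0' >/dev/null; python3 st.py; python3 -m inch '-1 0 -0.5 0.9 0 0 0;-1 0 -1 1.7 0 0 0;-1 0 -1 1.7 0 0 0' >/dev/null; python3 st.py;  python3 -m inch '-1 0 -0.5 0.9 0 0 0;-1 0 -1 1.7 0 0 0;-1 0 -1 1.7 0 0 0' >/dev/null; python3 st.py
```

```text
t 20.825 tip [ 0.4599 -0.3635  0.0228] track xy [-0.0278 -0.111 ] a -51.86 r 0.1411 F [0.43 0.24 1.89] tq [0.13 0.09 0.03] q6 -1.689
t 21.2 tip [ 0.4599 -0.3635  0.0208] track xy [-0.0279 -0.111 ] a -51.86 r 0.1411 F [-0.28 -0.41  2.76] tq [ 0.05 -0.11 -0.01] q6 -1.689
t 21.575 tip [ 0.4599 -0.3635  0.0188] track xy [-0.0279 -0.1109] a -51.87 r 0.141 F [ 0.85 -0.73  3.04] tq [-0.04 -0.15 -0.07] q6 -1.69
```

```bash
cat > favg.py <<'E'
from h import *
F=[]
for i in range(6): imaging.snapshot("wrist"); F.append(readout.sense()['wrist_force'])
print("Favg",np.mean(F,0).round(2),"sd",np.std(F,0).round(2))
E
python3 favg.py; python3 -m inch '-1 0 -0.5 0.9 0 0 0;-1 0 -1 1.7 0 0 0;-1 0 -1 1.7 0 0 0' >/dev/null; python3 st.py; python3 favg.py; python3 - <<'E'
from ov import *
s,im=snap("wrist","w17.png"); overlay(im,cam("wrist",s),np.load("track2.npy"),(200,0,460,195),3,"c19.png")
E
```

```text
Favg [ 0.64 -0.44  3.54] sd [0.63 0.32 0.4 ]
t 22.25 tip [ 0.46   -0.3636  0.0171] track xy [-0.0277 -0.111 ] a -51.83 r 0.1412 F [ 0.05 -0.9   6.46] tq [-0.09 -0.27 -0.  ] q6 -1.69
Favg [ 0.65 -0.49  5.52] sd [0.13 0.43 0.37]
```

View pics/c19.png

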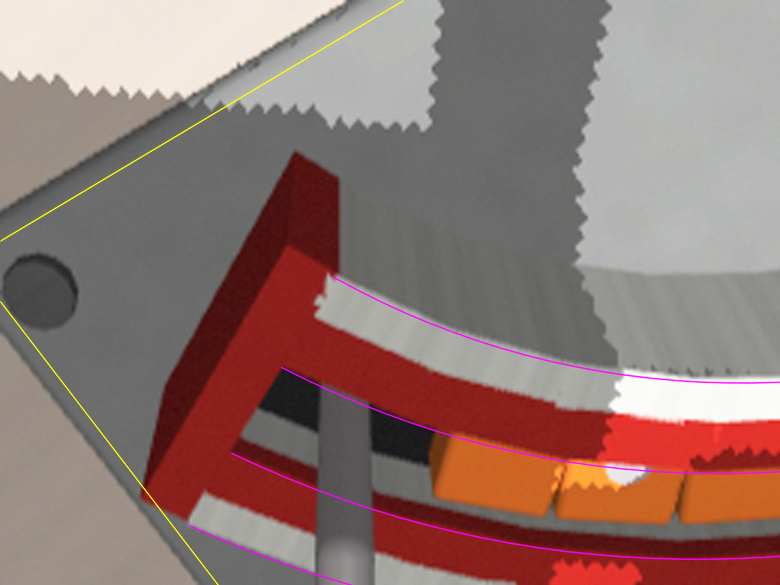

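```bash
python3 - <<'E'
from plan import *
s=readout.sense(); t=np.load("track2.npy"); cen=groove(0,0,t,0)[:2]
v=np.r_[s['tool_pos'],s['ee_rot']]
C=cam("wrist",s)
def zat(C,p,r):
    p=(np.array(p)+.5)/3+[200,0]-.5; o=[]
    zs=np.linspace(.0,.05,501); P=np.array([ray(C,p,z)[0] for z in zs]); rr=np.linalg.norm(P[:,:2]-cen,axis=1); i=np.argmin(abs(rr-r)); d=P[i,:2]-cen
    return zs[i],np.degrees(np.arctan2(d[1],d[0])-t[2])
print("now",[zat(C,p,.1525) for p in ((553,517),(678,524),(445,498))])
# pose at w16: from st output tip (.4598,-.3634,.0277)
s16=dict(tool_pos=s['tool_pos']+np.array([.4598,-.3634,.0277])-np.array([.46,-.3636,.0171]),ee_rot=s['ee_rot'])
print("w16",[zat(cam("wrist",s16),p,.1525) for p in ((555,497),(676,506),(440,470))])
E
```

```text
now [(np.float64(0.0269), np.float64(-36.03737917019418)), (np.float64(0.0269), np.float64(-27.831212349003966)), (np.float64(0.0268), np.float64(-43.2438486963581))]
w16 [(np.float64(0.0307), np.float64(-35.54189223796033)), (np.float64(0.0317), np.float64(-27.491726544501496)), (np.float64(0.0284), np.float64(-43.35430964399404))]
```

Tracking the bar's edge, it has dropped about 4.5-5 mm so far. I'll go slightly deeper, then start the push slowly.

```bash
python3 -m inch '-1 0 -0.4 0.7 0 0 0;-1 0 -0.8 1.4 0 0 0;-1 0 -0.8 1.4 0 0 0' >/dev/null; python3 st.py; python3 favg.py; python3 arcrows.py -30 2 0; python3 - <<'E'
from plan import *
s,im=snap("wrist","w18.png"); cv2.imwrite("pics/c20.png",cv2.resize(im[0:195,200:460],None,fx=3,fy=3,interpolation=cv2.INTER_CUBIC))
E
```

```text
t 22.975 tip [ 0.4606 -0.3642  0.0165] track xy [-0.027  -0.1115] a -51.72 r 0.142 F [0.75 0.23 6.92] tq [-0.12 -0.32 -0.02] q6 -1.69
Favg [ 0.59 -0.53  7.42] sd [0.49 0.68 0.37]
a0 -51.71937184392241
-1 5.2 0.2 0.1 0 0 0;-1 9.7 1.6 1.0 0 0 0;-1 14.3 3.0 1.8 0 0 0;-1 18.9 4.2 2.5 0 0 0;-1 23.6 5.2 3.1 0 0 0;-1 28.3 6.1 3.6 0 0 0;-1 33.0 6.9 4.1 0 0 0;-1 37.8 7.5 4.5 0 0 0;-1 42.6 8.0 4.8 0 0 0;-1 47.4 8.4 5.0 0 0 0;-1 52.2 8.6 5.1 0 0 0;
```

View pics/c20.png

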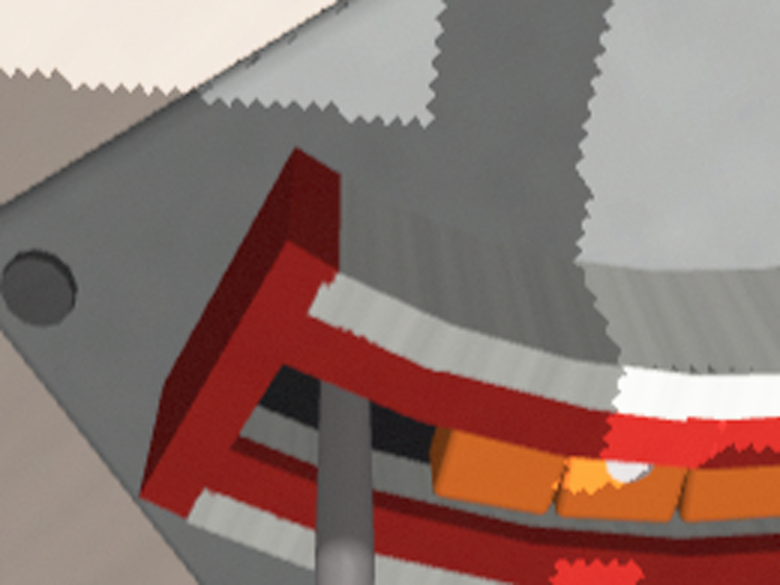

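Only 0.6 mm of the 1.6 mm commanded showed up and the force rose, so the floor is on its hard stop. I'll ease off 0.7 mm and push the first few rows.

```bash
python3 -m inch '-1 2 0.5 -0.5 0 0 0;-1 5.2 0.5 -0.5 0 0 0;-1 9.7 2 0.4 0 0 0;-1 14.3 3.4 1.2 0 0 0;-1 18.9 4.6 1.9 0 0 0;-1 23.6 5.6 2.5 0 0 0;-1 28.3 6.5 3 0 0 0;-1 28.3 6.5 3 0 0 0'; python3 st.py; python3 - <<'E'
from plan import *
s,im=snap("wrist","w19.png"); cv2.imwrite("pics/c21.png",cv2.resize(im[0:195,200:460],None,fx=3,fy=3,interpolation=cv2.INTER_CUBIC))
E
python3 favg.py
```

```text
time: 24.32
tool_pos: [0.5149, -0.3721, 0.0917]
ee_rot: [0.875, 0.408, 0.111, 0.235]
wrist_force: [-3.4, -2.7, 3.5]
grip_width: 0.0138
t 24.325 tip [ 0.4834 -0.3455  0.0152] track xy [-0.0086 -0.0885] a -39.75 r 0.1384 F [-3.4  -2.73  3.46] tq [-0.46  0.55 -0.11] q6 -1.606
Favg [-2.29 -2.01  3.72] sd [0.45 0.19 0.51]
```

View pics/c21.png

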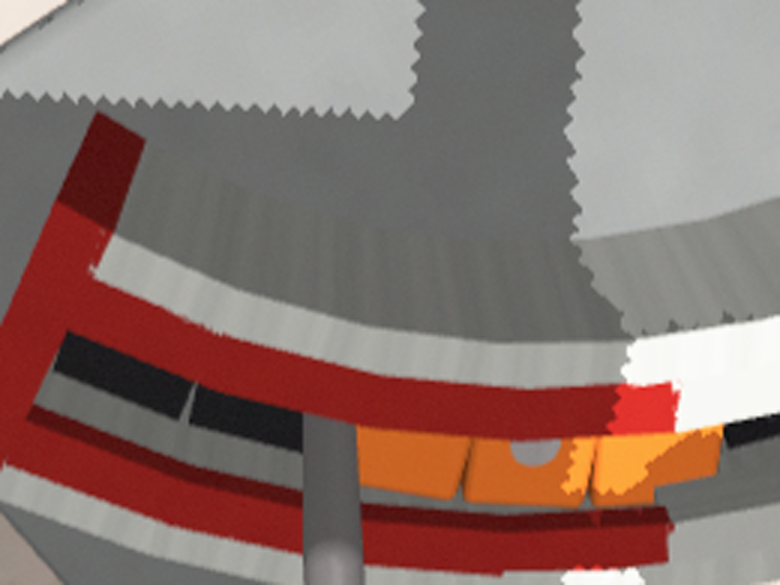

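The bar's leading end is now past the red/low-lip edge (crop (720,450) against (675,450)), so it is under the low lips. I'll continue with slightly more press.

```bash
python3 st.py; python3 arcrows.py -20 2 -0.8
```

```text
t 24.675 tip [ 0.4833 -0.3459  0.0155] track xy [-0.0086 -0.0889] a -39.9 r 0.1387 F [-2.25 -1.98  4.67] tq [-0.37  0.5  -0.12] q6 -1.606
a0 -39.8984450692765
-1 4.5 1.7 1.9 0 0 0;-1 9.3 2.3 2.3 0 0 0;-1 14.1 2.8 2.6 0 0 0;-1 19.0 3.2 2.8 0 0 0;-1 23.8 3.4 2.9 0 0 0;-1 28.7 3.4 3.0 0 0 0;-1 33.6 3.3 2.9 0 0 0;-1 38.4 3.1 2.8 0 0 0;-1 43.3 2.7 2.6 0 0 0;-1 48.1 2.2 2.3 0 0 0;
```

```bash
python3 -m inch '-1 4.5 1.3 1.7 0 0 0;-1 9.3 2 2.2 0 0 0;-1 14.1 2.5 2.5 0 0 0;-1 19 3 2.8 0 0 0;-1 23.8 3.4 2.9 0 0 0;-1 28.7 3.4 3 0 0 0;-1 28.7 3.4 3 0 0 0'; python3 st.py; python3 - <<'E'
from plan import *
s,im=snap("wrist","w20.png"); cv2.imwrite("pics/c22.png",cv2.resize(im[0:195,200:460],None,fx=3,fy=3,interpolation=cv2.INTER_CUBIC))
E
python3 favg.py
```

```text
time: 25.55
tool_pos: [0.5372, -0.3529, 0.0914]
ee_rot: [0.875, 0.408, 0.111, 0.235]
wrist_force: [-2.7, -2.0, 3.3]
grip_width: 0.0141
t 25.55 tip [ 0.5058 -0.3263  0.0149] track xy [ 0.0094 -0.0651] a -27.63 r 0.1405 F [-2.74 -1.98  3.32] tq [-0.28  0.27 -0.1 ] q6 -1.522
Favg [-1.06 -0.74  3.86] sd [0.65 0.7  0.47]
```

View pics/c22.png

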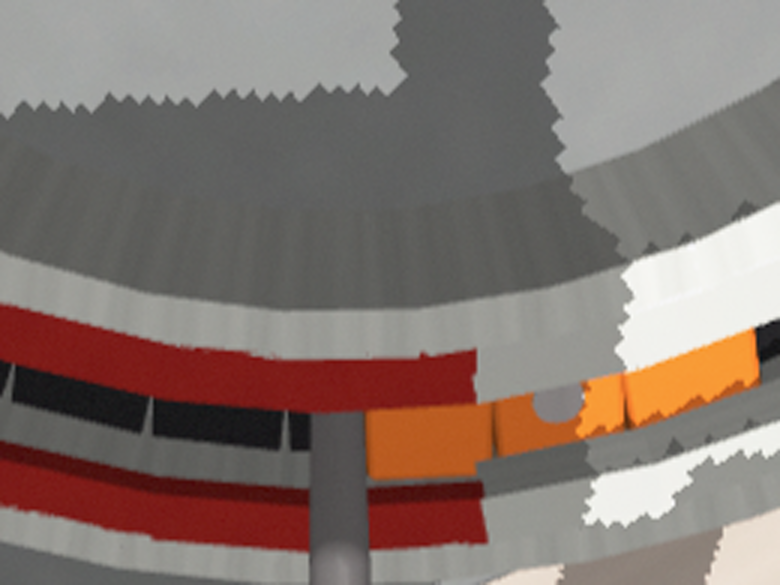

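The bar is sliding well under the low lips, with the rod right behind it and the force moderate. Continuing.

```bash
python3 arcrows.py -6 2 -0.4
```

```text
a0 -27.805205766041656
-1 4.8 -0.4 0.2 0 0 0;-1 9.7 -0.7 0.1 0 0 0;-1 14.5 -1.0 -0.1 0 0 0;-1 19.3 -1.6 -0.4 0 0 0;-1 24.1 -2.3 -0.8 0 0 0;-1 28.9 -3.1 -1.2 0 0 0;-1 33.6 -4.1 -1.8 0 0 0;-1 38.3 -5.2 -2.4 0 0 0;-1 42.9 -6.4 -3.1 0 0 0;-1 47.5 -7.8 -3.9 0 0 0;-1 52.0 -9.3 -4.8 0 0 0;
```

```bash
python3 -m inch '-1 4.8 -0.4 0.2 0 0 0;-1 9.7 -0.7 0.1 0 0 0;-1 14.5 -1 -0.1 0 0 0;-1 19.3 -1.6 -0.4 0 0 0;-1 24.1 -2.3 -0.8 0 0 0;-1 28.9 -3.1 -1.2 0 0 0;-1 33.6 -4.1 -1.8 0 0 0;-1 38.3 -5.2 -2.4 0 0 0;-1 42.9 -6.4 -3.1 0 0 0;-1 47.5 -7.8 -3.9 0 0 0;-1 47.5 -7.8 -3.9 0 0 0'; python3 st.py; python3 - <<'E'
from plan import *
s,im=snap("wrist","w21.png"); cv2.imwrite("pics/c23.png",cv2.resize(im[0:195,200:460],None,fx=3,fy=3,interpolation=cv2.INTER_CUBIC))
E
python3 favg.py;python3 arcrows.py 10 2 -0.2
```

```text
time: 27.28
tool_pos: [0.5607, -0.3105, 0.0906]
ee_rot: [0.875, 0.408, 0.111, 0.235]
wrist_force: [1.1, -1.7, 4.4]
grip_width: 0.0138
t 27.275 tip [ 0.5293 -0.2838  0.0141] track xy [ 0.0237 -0.0187] a -7.68 r 0.1399 F [ 1.1  -1.73  4.36] tq [-0.28 -0.21 -0.07] q6 -1.385
Favg [1.48 0.25 3.94] sd [0.29 0.38 0.21]
a0 -7.866680576610728
-1 4.7 -1.3 -0.5 0 0 0;-1 9.1 -3.0 -1.5 0 0 0;-1 13.5 -4.8 -2.5 0 0 0;-1 17.8 -6.7 -3.6 0 0 0;-1 22.1 -8.8 -4.8 0 0 0;-1 26.2 -11.0 -6.0 0 0 0;-1 30.3 -13.3 -7.3 0 0 0;-1 34.3 -15.7 -8.7 0 0 0;-1 38.1 -18.3 -10.2 0 0 0;
```

View pics/c23.png

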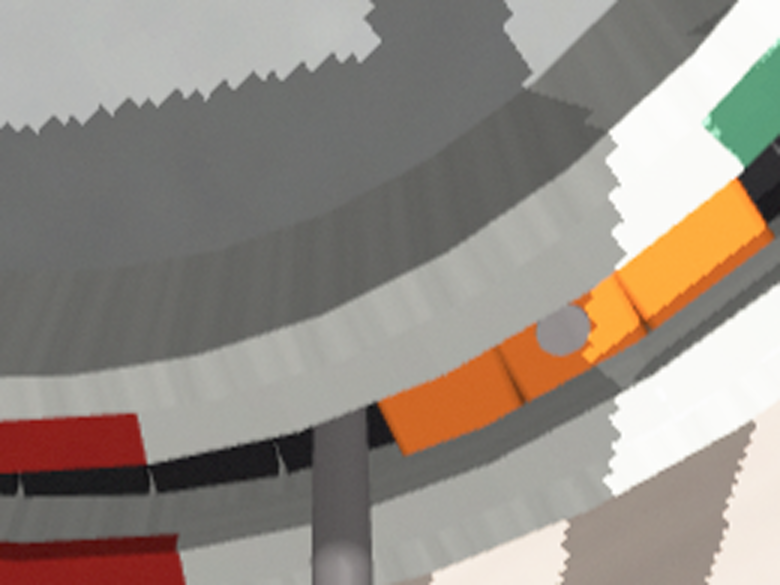

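```bash
python3 -m inch '-1 4.7 -1.3 -0.5 0 0 0;-1 9.1 -3 -1.5 0 0 0;-1 13.5 -4.8 -2.5 0 0 0;-1 17.8 -6.7 -3.6 0 0 0;-1 22.1 -8.8 -4.8 0 0 0;-1 26.2 -11 -6 0 0 0;-1 30.3 -13.3 -7.3 0 0 0;-1 34.3 -15.7 -8.7 0 0 0;-1 38.1 -18.3 -10.2 0 0 0;-1 38.1 -18.3 -10.2 0 0 0'; python3 st.py; python3 - <<'E'
from plan import *
s,im=snap("wrist","w22.png"); cv2.imwrite("pics/c24.png",cv2.resize(im[0:195,200:460],None,fx=3,fy=3,interpolation=cv2.INTER_CUBIC))
E
python3 favg.py;python3 arcrows.py 19 1.5 -0.2
```

```text
time: 28.88
tool_pos: [0.5689, -0.2677, 0.0902]
ee_rot: [0.875, 0.408, 0.111, 0.234]
wrist_force: [1.7, -0.2, 5.6]
grip_width: 0.0138
t 28.875 tip [ 0.5375 -0.2409  0.0137] track xy [0.0229 0.0249] a 10.25 r 0.1401 F [ 1.72 -0.22  5.61] tq [-0.16 -0.38 -0.01] q6 -1.267
Favg [ 0.79 -0.56  5.36] sd [0.43 0.49 0.4 ]
a0 10.245325140590708
-1 2.8 -2.0 -0.9 0 0 0;-1 5.5 -4.0 -2.1 0 0 0;-1 8.2 -6.1 -3.3 0 0 0;-1 10.8 -8.2 -4.5 0 0 0;-1 13.3 -10.4 -5.7 0 0 0;-1 15.7 -12.7 -7.0 0 0 0;
```

View pics/c24.png

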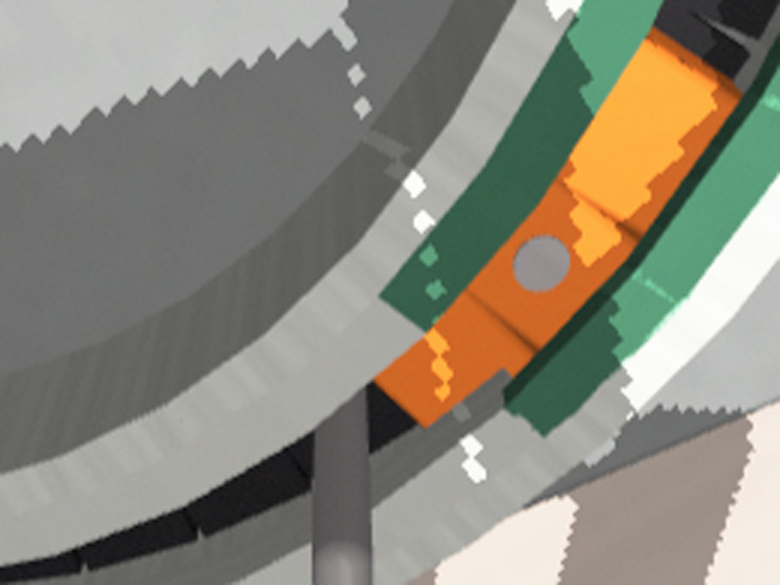

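```bash
python3 -m inch '-1 2.8 -2 -0.9 0 0 0;-1 5.5 -4 -2.1 0 0 0;-1 8.2 -6.1 -3.3 0 0 0;-1 10.8 -8.2 -4.5 0 0 0;-1 10.8 -8.2 -4.5 0 0 0'; python3 st.py; python3 - <<'E'
from plan import *
from ov import overlay
s,im=snap("wrist","w23.png"); t=np.load("track2.npy"); C=cam("wrist",s)
for a in (19.5,21.2,23): 
    q=proj(C,[groove(a,.028,t,.132),groove(a,.028,t,.1525)]); cv2.line(im,*[tuple(int(round(x*16)) for x in p) for p in q],(255,0,0),1,cv2.LINE_AA,4)
overlay(im,C,t,(200,0,460,195),3,"c25.png")
E
python3 favg.py;python3 arcrows.py 19 1.2 0
```

```text
time: 29.85
tool_pos: [0.5687, -0.2539, 0.0903]
ee_rot: [0.875, 0.408, 0.111, 0.235]
wrist_force: [0.6, -1.7, 6.0]
grip_width: 0.0136
t 29.85 tip [ 0.5372 -0.2273  0.0138] track xy [0.0198 0.0382] a 15.83 r 0.1401 F [ 0.55 -1.72  5.97] tq [-0.56 -0.36 -0.02] q6 -1.231
Favg [ 1.02 -2.32  6.15] sd [0.37 0.45 0.52]
a0 15.85895740779736
-1 1.9 -1.5 -0.9 0 0 0;-1 3.7 -3.1 -1.8 0 0 0;-1 5.4 -4.7 -2.7 0 0 0;
```

View pics/c25.png

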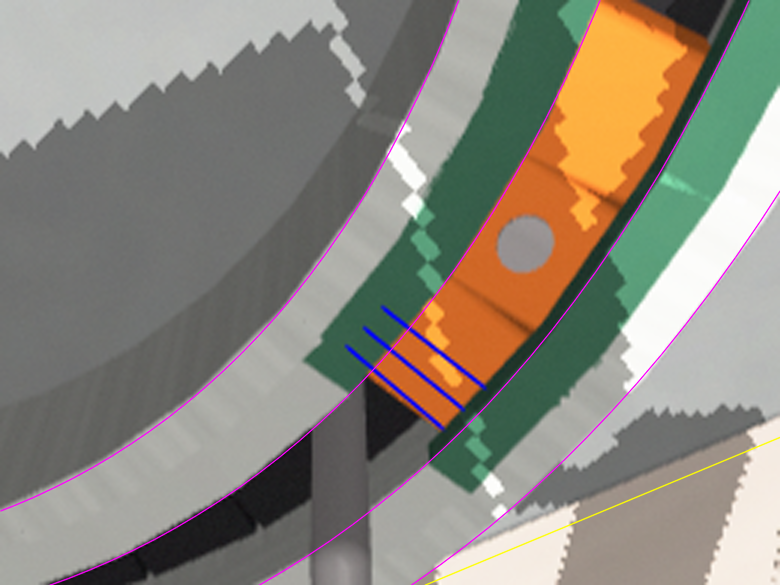

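The bar's rear end is now at about a = 19.5°, against a target of 21.2°. Pushing about 2° further.

```bash
python3 -m inch '-1 1.2 -1 -0.6 0 0 0;-1 2.4 -2 -1.2 0 0 0;-1 3.5 -2.9 -1.7 0 0 0;-1 3.5 -2.9 -1.7 0 0 0'; python3 st.py; python3 - <<'E'
from plan import *
from ov import overlay
s,im=snap("wrist","w24.png"); t=np.load("track2.npy"); C=cam("wrist",s)
for a in (19.5,21.2,23): 
    q=proj(C,[groove(a,.028,t,.132),groove(a,.028,t,.1525)]); cv2.line(im,*[tuple(int(round(x*16)) for x in p) for p in q],(255,0,0),1,cv2.LINE_AA,4)
overlay(im,C,t,(200,0,460,195),3,"c26.png")
E
python3 favg.py;python3 arcrows.py 19 1.2 0
```

```text
time: 30.7
tool_pos: [0.5684, -0.2494, 0.0904]
ee_rot: [0.875, 0.408, 0.111, 0.235]
wrist_force: [1.1, -3.9, 6.0]
grip_width: 0.0136
t 30.7 tip [ 0.537  -0.2228  0.0139] track xy [0.0186 0.0425] a 17.65 r 0.1402 F [ 1.11 -3.9   6.  ] tq [-0.7  -0.43 -0.07] q6 -1.219
Favg [ 1.51 -3.14  5.57] sd [0.43 0.32 0.46]
a0 17.67670843748485
-1 1.1 -1.0 -0.6 0 0 0;-1 2.2 -2.0 -1.2 0 0 0;
```

View pics/c26.png

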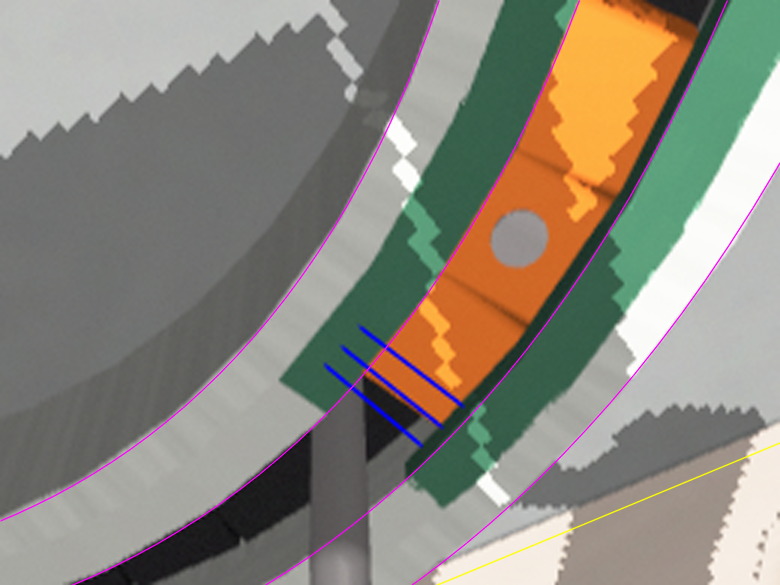

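The bar's rear end is at about a = 21.1°, which is on target. I'll back off 4 mm and lift straight up, slowly at first.

```bash
python3 -m inch '-1 -1.7 1.4 0.8 0 0 0;-1 -3.5 2.9 1.7 0 0 0;-1 -3.5 4.4 -0.9 0 0 0;-1 -3.5 5.9 -3.5 0 0 0;-1 -3.5 7.4 -6.1 0 0 0;-1 -3.5 9.9 -10.4 0 0 0;-1 -3.5 14.9 -19 0 0 0;-1 -3.5 24.9 -36.4 0 0 0;-1 -3.5 37.9 -59 0 0 0;-1 -3.5 47.9 -76.3 0 0 0;-1 -3.5 47.9 -76.3 0 0 0;-1 -3.5 47.9 -76.3 0 0 0'; python3 st.py; python3 - <<'E'
from plan import *
from ov import overlay
s,im=snap("wrist","w25.png"); t=np.load("track2.npy"); C=cam("wrist",s)
for a in (19.5,21.2,23): 
    q=proj(C,[groove(a,.036,t,.132),groove(a,.036,t,.1525)]); cv2.line(im,*[tuple(int(round(x*16)) for x in p) for p in q],(255,0,0),1,cv2.LINE_AA,4)
overlay(im,C,t,(230,0,490,195),3,"c27.png")
E
```

```text
time: 32.55
tool_pos: [0.5675, -0.2545, 0.1793]
ee_rot: [0.875, 0.408, 0.11, 0.235]
wrist_force: [-0.6, 0.1, -2.0]
grip_width: 0.014
t 32.55 tip [ 0.5359 -0.2279  0.1029] track xy [0.0186 0.0374] a 15.64 r 0.1387 F [-0.59  0.06 -2.01] tq [ 0.23  0.12 -0.02] q6 -1.27
```

View pics/w25.png

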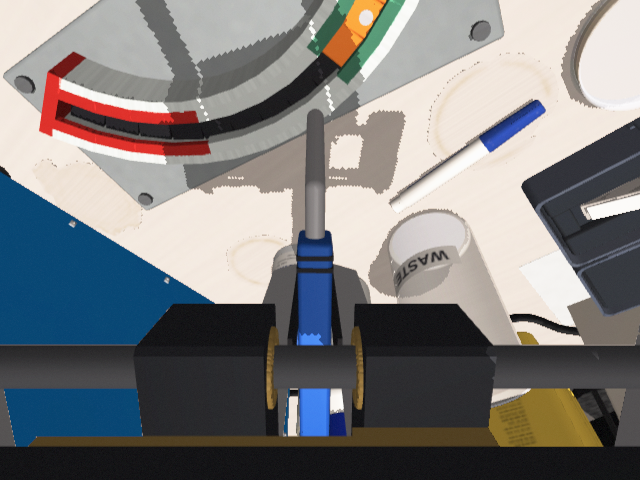

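View pics/c27.png

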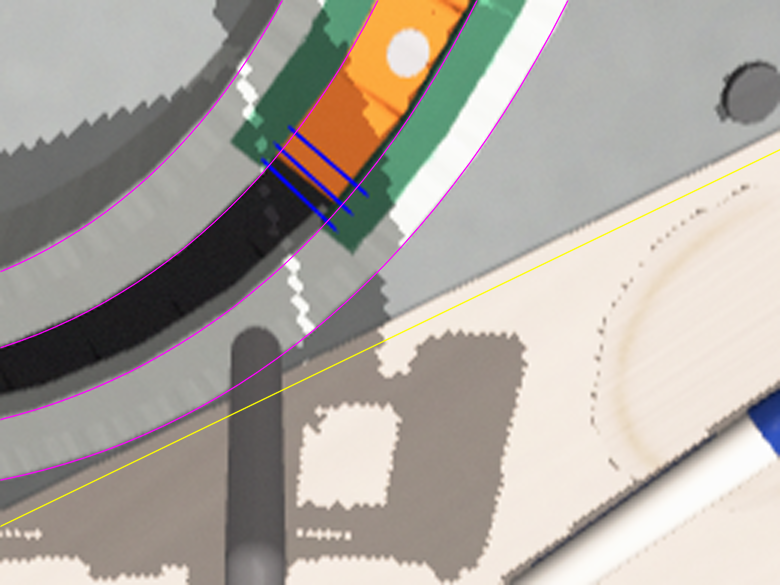

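The bar sits wholly between the green lips. I'll check its height and angle from its centre dot, assuming r = 140 mm, before and after the lift. I'll also take a top view for confirmation.

```bash
python3 - <<'E'
from plan import *
t=np.load("track2.npy"); cen=groove(0,0,t,0)[:2]; s=readout.sense()
def zat(C,p,r=.14):
    zs=np.linspace(.01,.05,801); P=np.array([ray(C,p,z)[0] for z in zs]); rr=np.linalg.norm(P[:,:2]-cen,axis=1); i=np.argmin(abs(rr-r)); d=P[i,:2]-cen
    return zs[i],np.degrees(np.arctan2(d[1],d[0])-t[2]), d
print("after", zat(cam("wrist",s),(np.array([408,53])+.5)/3+[230,0]-.5))
sb=dict(tool_pos=np.array([.5684,-.2494,.0904]),ee_rot=s['ee_rot'])
print("before",zat(cam("wrist",sb),(np.array([519,239])+.5)/3+[200,0]-.5))
_,im=snap("top","t7.png"); cv2.imwrite("pics/t7c.png",cv2.resize(im[220:310,320:440],None,fx=6,fy=6,interpolation=cv2.INTER_CUBIC))
E
```

```text
after (np.float64(0.04825), np.float64(33.71055374038504), array([0.12994829, 0.05210113]))
before (np.float64(0.03765), np.float64(33.8306564279909), array([0.12983049, 0.05237006]))
```

View pics/t7c.png

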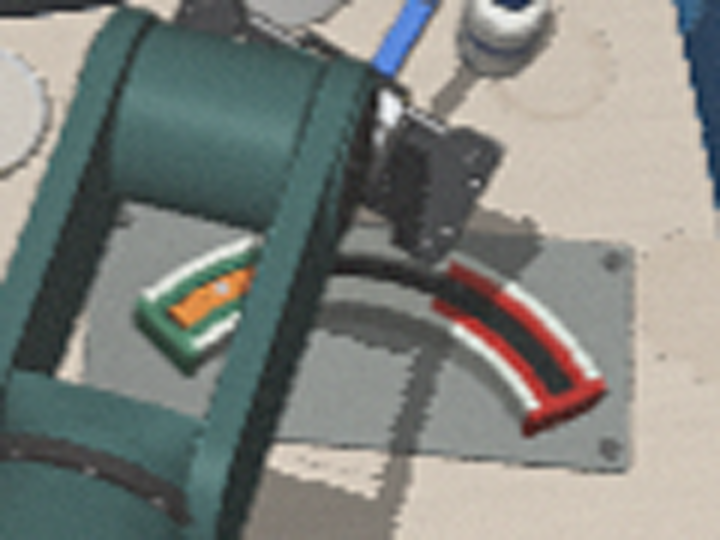

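The bar's centre is at a ≈ 33.7°, or y ≈ 78 mm, and it has risen. The probe's tip has pitched up about 4° in the jaws, so I'll allow for that when stowing.

```bash
python3 - <<'E'
from plan import *
from scipy.optimize import brentq
c=imaging.calibration("wrist"); M=c['mount']; C=(c,M[:3,:3],M[:3,3]); g=np.array([0,0,.003])
im=cv2.imread("pics/w25.png"); 
f=lambda d,p=TIP:g+R.from_euler('x',d,degrees=True).as_matrix()@(p-g)
for d in (0,2,4,6): print(d,proj(C,f(d))[0].round(1),"near end",proj(C,f(d,np.array([0,-.031,-.0075])))[0].round(1))
s=readout.sense(); d=4; hm=f(d,np.array([0,.024,.003])); Rg=orient(-19.5,d)
for z in (.16,.078):
    for x in rel(s,Rg,np.array([.556,.0425,z]),hm): print(z,x.round(3))
E
```

```text
0 [312.1 125.3] near end [311.3 234.2]
2 [312.1 122.1] near end [311.3 235.8]
4 [312.  118.9] near end [311.3 237.5]
6 [312.  115.9] near end [311.2 239.3]
0.16 [0.533 0.051 0.163]
0.16 [ 211.519 -200.295  -97.432]
0.16 [ 25.693   5.992 -19.796]
0.078 [0.533 0.051 0.081]
0.078 [ 211.446 -241.25   -26.392]
0.078 [ 25.693   5.992 -19.796]
```

```bash
python3 -m inch '-1 25 -24 -25 4 1 -3;-1 60 -55 -40 8 2 -6;-1 95 -88 -56 12 3 -9;-1 130 -120 -72 16 4 -12;-1 160 -152 -86 20 5 -16;-1 190 -180 -98 25.7 6 -19.8;-1 211.5 -200.3 -97.4 25.7 6 -19.8;-1 211.5 -200.3 -97.4 25.7 6 -19.8;-1 211.5 -200.3 -97.4 25.7 6 -19.8;-1 211.5 -200.3 -97.4 25.7 6 -19.8'; python3 - <<'E'
from h import *
s,im=snap("wrist","w26.png"); snap("scene","s26.png"); print(s['tool_pos'],s['ee_rot'])
a=cv2.imread("pics/s26.png"); cv2.imwrite("pics/s26c.png",cv2.resize(a[150:350,200:400],None,fx=3,fy=3,interpolation=cv2.INTER_CUBIC))
E
```

```text
time: 33.9
tool_pos: [0.5342, 0.0493, 0.1647]
ee_rot: [0.816, 0.576, 0.021, 0.03]
wrist_force: [-1.0, -0.1, -0.5]
grip_width: 0.0139
[0.53419707 0.04928186 0.16467039] [0.81637366 0.57635    0.02113203 0.03013577]
```

View pics/w26.png

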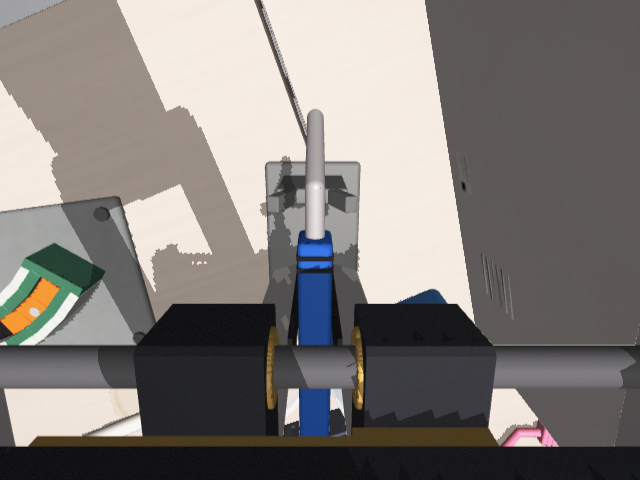

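View pics/s26c.png

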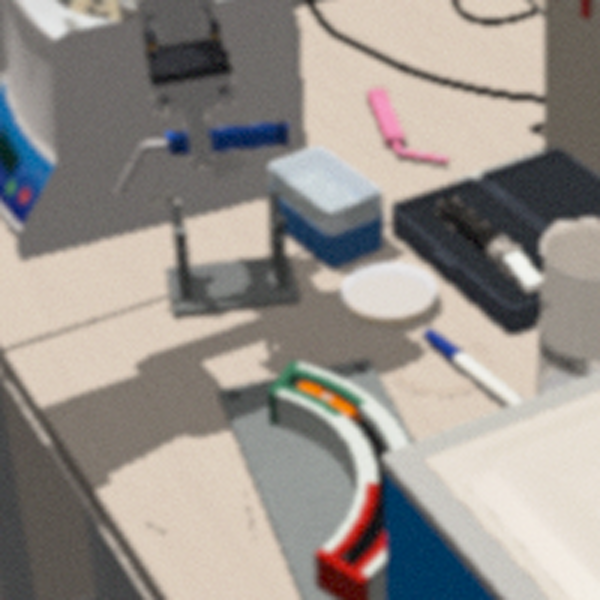

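The handle looks level above the stand, and the bar is in the green end. Lowering and releasing.

```bash
python3 -m inch '-1 1.2 -3.5 30 0 0 0;-1 1.2 -5.2 55 0 0 0;-1 1.2 -6.5 72 0 0 0;-1 1.2 -7.5 83 0 0 0;-1 1.2 -7.5 83 0 0 0;-1 1.2 -7.5 83 0 0 0'; python3 -m inch '0.1 0 0 0 0 0 0;0.1 0 0 0 0 0 0;0.1 0 0 0 0 0 0;0.1 0 0 0 0 0 0' ; python3 - <<'E'
from h import *
s,im=snap("wrist","w27.png"); print(s['tool_pos'],s['ee_rot'])
E
```

```text
time: 34.75
tool_pos: [0.5339, 0.0519, 0.0821]
ee_rot: [0.816, 0.577, 0.022, 0.03]
wrist_force: [0.4, -0.2, -0.9]
grip_width: 0.0139
time: 35.25
tool_pos: [0.5332, 0.0519, 0.0812]
ee_rot: [0.816, 0.577, 0.021, 0.03]
wrist_force: [0.1, 0.3, -0.1]
grip_width: 0.0494
[0.53323029 0.05192247 0.0812124 ] [0.81599534 0.57689779 0.02118382 0.0298629 ]
```

View pics/w27.png

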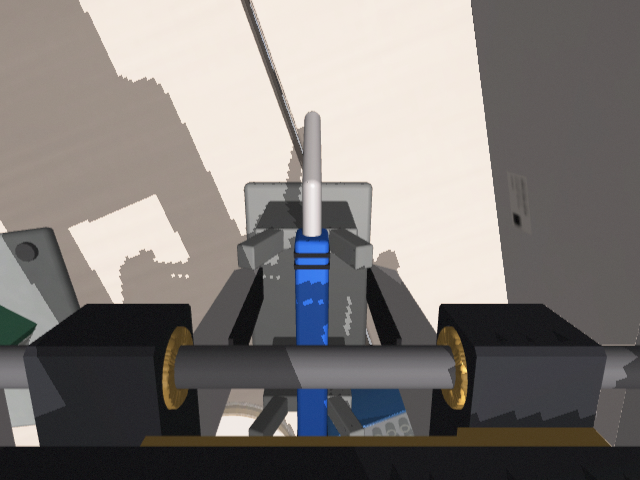

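The probe is back in the cradles. I'll retreat straight up and take the final views.

```bash
python3 -m inch '0.1 0 1.4 -20 0 0 0;0.1 0 4.2 -60 0 0 0;0.1 0 7.7 -110 0 0 0;0.1 0 11.2 -160 0 0 0;0.1 0 11.2 -170 0 0 0;0.1 0 11.2 -170 0 0 0'; python3 -m inch '0.1 0 -20 0 0 0 0;0.1 0 -60 0 0 0 0;0.1 0 -100 0 0 0 0;0.1 0 -100 0 0 0 0;0.1 0 -100 0 0 0 0'; python3 - <<'E'
from h import *
s,im=snap("wrist","w28.png"); snap("scene","s28.png"); snap("top","t28.png"); print(s['tool_pos'],s['time'])
a=cv2.imread("pics/s28.png"); cv2.imwrite("pics/s28c.png",cv2.resize(a[170:370,200:400],None,fx=3,fy=3,interpolation=cv2.INTER_CUBIC))
a=cv2.imread("pics/t28.png"); cv2.imwrite("pics/t28c.png",cv2.resize(a[190:310,240:440],None,fx=4,fy=4,interpolation=cv2.INTER_CUBIC))
E
```

```text
time: 36.05
tool_pos: [0.5321, 0.0523, 0.2514]
ee_rot: [0.816, 0.577, 0.021, 0.03]
wrist_force: [0.1, 0.6, -0.0]
grip_width: 0.0515
time: 36.67
tool_pos: [0.4377, 0.0854, 0.2424]
ee_rot: [0.816, 0.577, 0.02, 0.029]
wrist_force: [-0.1, -0.1, 0.3]
grip_width: 0.0517
[0.43774527 0.08540111 0.2424258 ] 36.675
```

View pics/w28.png

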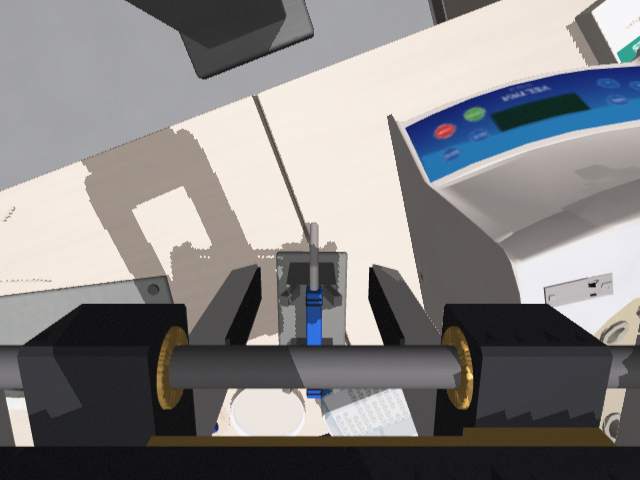

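View pics/s28c.png

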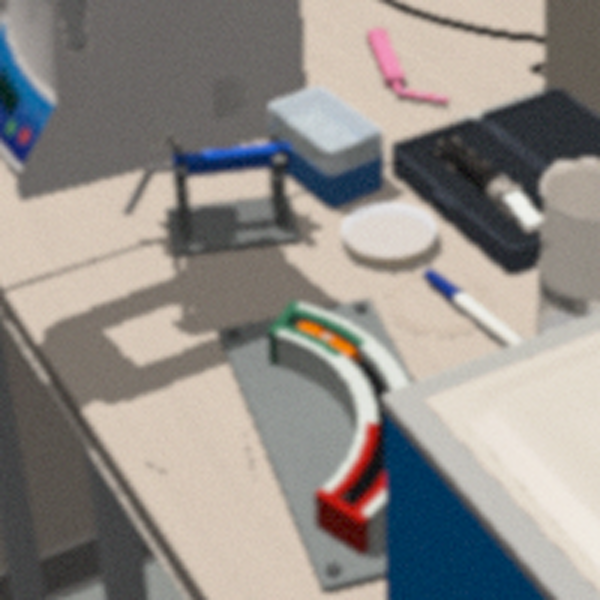

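View pics/t28c.png

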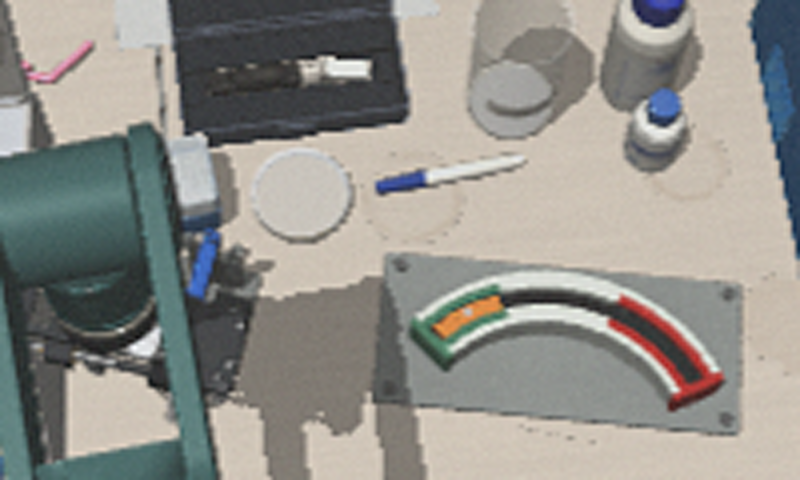

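Everything looks in place. One last number: the bar's angle from the top camera, calibrated against its known start angle.

```bash
python3 - <<'E'
from plan import *
T=cam("top"); t=np.load("track2.npy"); cen=groove(0,0,t,0)[:2]
for n,exp in (("top0",-33.5),("t28",33.5)):
    im=cv2.imread(f"pics/{n}.png"); hsv=cv2.cvtColor(im,cv2.COLOR_BGR2HSV); m=cv2.inRange(hsv,(8,140,120),(20,255,255)); m[:250]=0;m[300:]=0;m[:,:340]=0;m[:,430:]=0
    m=cv2.morphologyEx(m,cv2.MORPH_CLOSE,np.ones((5,5),np.uint8)); ys,xs=np.nonzero(m)
    P=ray(T,np.c_[xs,ys],.036)[:,:2].mean(0); d=P-cen; q=R.from_euler('z',-t[2]).as_matrix()[:2,:2]@(P-t[:2])
    print(n,len(xs),"track xy",q.round(4),"a",np.degrees(np.arctan2(q[1],q[0]+.115)).round(2),"expect",exp, "px",xs.mean(),ys.mean())
s,im=snap("wrist","w29.png")
E
```

```text
top0 69 track xy [-0.0016 -0.0812] a -35.6 expect -33.5 px 401.59420289855075 272.6811594202899
t28 66 track xy [-0.0003  0.0731] a 32.5 expect 33.5 px 356.4848484848485 268.2121212121212
```

```bash
python3 -c "
from plant import arm,readout
print(arm.finish_job()); print(readout.sense()['time'])"
```

```text
the job is handed in; nothing more can be done
None
the job is handed in; nothing more can be done
```

The job is handed in: the bar is in the green end, risen, and the probe is back in its stand. I handed in at about 37 s on the robot's clock, against the 72 s limit; no verdict is reported.

**How it went**
- **First push:** It stalled. The floor was pressed, but the probe slipped about 5° in the jaws and the bar stopped at the edge of the low lips.
- **Second push:** I lifted the probe out, set it back in its stand and gripped it 24 mm nearer the tip. With the probe turned to a yaw of -40°, I pressed the floor to its hard stop and slid the bar round in short steps. I then backed off 4 mm and lifted out.

**Last checks**
- **Bar position:** The wrist camera puts its middle at a ≈ 33.7° (y ≈ 78 mm). The top camera reads 73 mm raw, or about 77 mm once corrected by the 4 mm offset it showed at the known start position. Both are inside 71.5–84 mm.
- **Bar height:** It rose by about 8–10 mm when I lifted. My absolute height readings are biased, so I did not confirm the 29 mm to the millimetre.
- **Probe and bench:** The probe looks level in both cradles and the fingers are clear of it. The bystanders in view look unmoved, by eye only. The tip box was partly hidden in the last top view, and I did not check the timer at the end.
- **Force:** The wrist force averaged about 8 N at most, but I only read it between moves.

**Disagreement:** The groove was about 4–5 mm off where a pattern centred on the plate would put it, so I worked from the groove itself.

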